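Pin the lid of the wooden box and hold the pin

TASK

Slide the lid of the wooden box fully home, then take the red-headed pin out of its stand and thread it straight down through the upper brass eye on the lid and on through the lower brass eye on the box, gently, without forcing it against the glued-in eyes. Finish still holding the pin by its red head, still and upright, through both eyes, with its tip showing about 20 mm below the lower eye and clear of the table, so that a clip can be fitted to it. Leave the other tableware where it is.

Things in the scene. Friction and masses are not known exactly. Their poses are not given: they have to be found in the camera images.
- box: wooden box, 130 (x) by 200 (y) by 105 mm high, fixed to the table; origin at the centre of its underside, z up. Dark rails on its two long sides reach z = 113 mm, and dark stop blocks beside the eyes (one with a red press button, not needed) z = 118 mm. Its lid slides along y; the two brass eyes stand out from its +y end
- lid (a joint): sliding wooden lid of the box: 0 = fully home (hard stop), grows as it opens towards the box's -y, up to 0.08 m; friction about 2 N, stays where it is left
- lid_knob (a point): top centre of the dark bar-shaped knob on the lid: 14 mm along the box's x, 36 mm along its y, 28 mm tall; top 142 mm above the table; it stands on the lid, whose top is at 114 mm; moves with the lid
- eye_upper (a point): centre of the mouth (top face) of the upper brass eye: a lug 34 by 36 mm, 12 mm thick, with a vertical 13 mm bore, on the lid's +y end; mouth 118 mm above the table; moves with the lid. Box frame with the lid home: (0, 120, 118) mm
- eye_lower (a point): centre of the mouth (top face) of the lower brass eye, the same lug and 13 mm bore, fixed to the box's +y end: (0, 120, 57) mm in the box frame, underside at 45 mm. It lies straight below the upper eye only when the lid is home. Pressing the pin on the box, lid or eyes with over 25 N breaks the glue
- stand: dark wooden block, 70 by 70 by 45 mm, fixed, origin at the centre of its underside; an 11 mm vertical hole 35 mm deep in its middle holds the pin upright, tip down
- pin: loose pin, 165 mm long, 55 to 105 g: a steel shaft of 10 mm diameter that tapers over the last 12 mm to 6 mm at the tip, and a red square head, 14 by 14 mm, from 120 to 165 mm above the tip. Origin at the tip, z towards the head, x and y square to the head's faces
- pin_tip (a point): the pin's tip (its origin)
- pin_grip (a point): middle of the red head, 145 mm from the tip on the axis: the place to grip
- jar: amber jar, 64 mm diameter, 100 mm tall, loose; origin under its centre; leave alone
- tumbler: steel tumbler, 68 mm diameter, 100 mm tall, loose; origin under its centre; leave alone
- bowl: white soup bowl, 140 mm diameter, 60 mm tall, loose; origin under its centre; leave alone
- katori: small steel bowl, 84 mm diameter, 35 mm tall, loose; origin under its centre; leave alone
- spoon: steel serving spoon, 230 mm long, loose; leave alone
- leaf_plate: leaf-shaped steel plate, 300 by 150 mm, loose; origin under its centre; leave alone
Things that resemble listed ones, but are neither listed nor needed, are in the scene too. Of the things shaped like the pin, the steel one is meant.

How it is judged (in metres and radians):
On the way, in this order (a step that is already met when the one before it is completed fails the run):
1. the lid is fully home (value of joint lid below 0.0025 m), for 0.2 s.
2. the pin's tip is through the upper eye and still above the lower one (horizontal distance between pin_tip and eye_upper below 0.008 m and z of pin_tip in the frame of eye_upper below -0.014 m and z of pin_tip in the frame of eye_lower above 0 m), for 0.05 s.
3. the pin's tip is through the lower eye as well (horizontal distance between pin_tip and eye_lower below 0.006 m and z of pin_tip in the frame of eye_lower below -0.016 m), for 0.1 s.
At the end, for the whole second after the job is handed in: the lid is within 3 mm of home; the pin is upright (within 0.12 rad) through both eyes, its tip 8 to 38 mm below the underside of the lower eye and over 6 mm above the table; the fingers hold it still and it presses on the box with less than 10 N (value of joint lid below 0.003 m and horizontal distance between pin_tip and eye_lower below 0.006 m and horizontal distance between pin_grip and eye_upper below 0.012 m and z of pin_tip in the frame of eye_lower between -0.05 and -0.02 m and height (world z) of pin_tip above 0.006 m and angle between pin's own z axis and vertical below 0.12 rad and contact force between the fingers and pin above 1 N and contact force between pin and box below 10 N and linear speed of pin below 0.02 m/s); the arm keeps its last pose, push and grip.
It fails at once if the pin is pressed on the box, its lid or its eyes with over 25 N (contact force between pin and box above 25 N).
It fails at once if a piece of the other tableware (jar, tumbler, bowls, spoon, leaf plate) is moved more than 30 mm (distance of any of jar, tumbler, bowl, katori, spoon, leaf_plate from where it was at the start of the episode above 0.03 m).
It also fails if it takes over 58 s, if anything falls off the work surface, if the arm or the gripper's body presses on something with over 40 N, if the wrist force passes 120 N, or if a joint passes its speed limit or range.

ROBOT

A 7-joint arm with a two-finger parallel gripper is mounted at the origin on the work surface. World frame = base frame: x ahead of the robot, y to its left, z up, the work surface at z = 0. Lengths are in mm, angles in rad, forces in N, time in s.
With the tool pointing down it reaches from about 400 to 875 mm from the base axis. Payload 4.4 kg.
Tool frame: the origin (TCP) lies at the very end of the fingers, on their centre line; the grasp point (between the pads) lies 19 mm behind it; x points along the fingers, y is the direction in which the jaws open and shut, and the axes are right-handed (so a half turn about x gives the same grasp; the last joint's range is limited). The gripper opens to 85 mm and grips with 20 to 120 N. Pads are 22 mm wide; open, the fingers measure 114 mm over their backs; the gripper's body (76 mm by 85 mm) begins 54 mm behind the grasp point. The pads swing forward as they close: fully open they stand 13 mm farther back than shut.
Start: joints at [1.189, 0.628, 0.038, 1.517, -0.027, 0.996, -0.02], TCP at [201.903, -617.862, 231.313] pointing down, gripper open.
Joint ranges: [-3.06, 3.06], [-0.37, 2.12], [-1.25, 1.32], [0.18, 2.47], [-1.1, 4.24], [0.23, 1.98], [-2.94, 2.94]. Speed limits (rad/s): [2.57, 2.57, 3.14, 3.14, 3.14, 3.14, 3.14].

INTERFACE

Orientations are given as [roll, pitch, yaw] about the fixed x, y, z axes, in that order (R = Rz(yaw) Ry(pitch) Rx(roll)).
In Python, from cell import readout, cams, order gives the robot as it stands. The module is installed in compiled form; this text tells all that it offers.
- The arm moves only by the shell command python3 -m creep 'ROWS'. ROWS is JSON, a list of rows, each a list of 3 entries, a list of its own where there are three numbers: the shift along the tool's x, y, z in units of 10 cm (1.0 is 10 cm), then the turn about the tool's x in units of pi/4 rad (1.0 is pi/4 rad), then the closure, from 0 (fully open) to 1 (shut). In form: [[[x, y, z], spin, gripper], ...]. A call has 1 to 20 rows; each row is the pose to reach, as a shift and turn from the pose commanded when the call began, along the tool's axes at that moment; what a row does not reach only later rows make up. A row lasts 1/10 s, in which the tool goes at most 50 mm and 8.59 degrees, less where a joint would pass 70% of its speed; a pose out of reach is approached as far as the arm can. A call with a number of a shift or a turn outside -1 to 1 is refused whole. A call with a gripper value outside its range is refused whole. The fingers move at their own pace and stop on an object; the grip force is fixed at half the most. Time passes only in rows, so rows that repeat a pose let the fingers close. It gives the time, the measured TCP pose, the force and the opening at its end, in the units of the state.
- readout.read_state(): the state, without advancing time (a new reading comes with each control period).
- cams.get_image(name): name is "scene" or "top" or "wrist"; returns the picture (384x512x3 uint8, blue, green, red); there is no depth.
- cams.get_calibration(name): a dict with "fx", "fy", "cx", "cy" (pixels), "R" (3x3) and "t" (3): a world point X has camera coordinates R X + t. Camera axes: x right, y down, z forward; pixel columns grow to the right and rows downward; lengths in mm; the calibration is good to about 2 mm. A picture is of the moment at which its call begins: read the wrist's pose just before it. get_calibration takes no time and is no camera call; for the wrist camera it gives the pose at the moment of the call.
- order.finish_job(): hands the job in, once; it reports no verdict.
The state is a dict: "clock": time; "qpos": joint angles; "qd": joint speeds; "tau": joint torques, N m; "eef_pos": TCP position; "tool_rot": TCP orientation; "force": force on the tool from outside, world axes, zero at the start; "torque": the same for the moment, N m; "width": finger opening in mm.
Only numpy, scipy, OpenCV 4.12 (cv2) and the standard library are available. Lean on these libraries where they do the work, as an engineer would, in place of code of your own. Each camera call takes 0.05 s, during which the arm holds its last target.

## Working session

There is one attempt and no reset: what is moved stays moved. The work goes in short steps, Python scripts to look and compute and a shell command to move; the robot and the scene stay as the last step left them, time stands still between calls to the robot, and variables do not carry over. Pictures are saved under pics/ and viewed, and the job is handed in when it is done.

```bash
mkdir -p pics
python3 - <<'E'
from cell import readout,cams
import cv2,json
s=readout.read_state();print(s)
for n in("scene","top","wrist"):
    c=cams.get_calibration(n);print(n,c)
    cv2.imwrite(f"pics/{n}0.png",cams.get_image(n))
E
```

```text
{'clock': 0.0, 'qpos': array([ 1.18917422,  0.62936035,  0.03842802,  1.51838678, -0.02697516,
        0.99629644, -0.02000586]), 'qd': array([-0.0007968 ,  0.00361263,  0.00125472,  0.00021771,  0.00019428,
        0.00099672, -0.00056172]), 'tau': array([ 7.88569560e-04, -5.63384843e+01,  1.22604165e+00, -1.93441987e+01,
        1.09389154e-02,  1.04934137e-02,  1.35036686e-05]), 'eef_pos': array([ 201.71870988, -617.23757916,  230.37362239]), 'tool_rot': array([-1.55043982,  1.5688631 ,  1.90699344]), 'force': array([-0.35379488,  0.16394258,  0.64839772]), 'torque': array([-0.02842598, -0.00514005,  0.03464631]), 'width': 85.25242565443955}
scene {'fx': 412.5755560800374, 'fy': 412.5755560800374, 'cx': 250.48159775813505, 'cy': 188.93964715851996, 'R': array([[-0.32980695,  0.94400213, -0.00934666],
       [ 0.58903395,  0.19803418, -0.7834676 ],
       [-0.73774412, -0.26389856, -0.62136235]]), 't': array([ 269.74437347, -239.24725644, 1788.29057447])}
top {'fx': 412.69755704935477, 'fy': 412.69755704935477, 'cx': 256.88730808899254, 'cy': 186.14254348364364, 'R': array([[ 0.00927538, -0.99988325,  0.01214315],
       [-0.99717322, -0.01015437, -0.07444762],
       [ 0.07456224, -0.01141829, -0.99715099]]), 't': array([ -82.57983578,  599.28870858, 1287.6590083 ])}
wrist {'fx': 273.8684104847743, 'fy': 273.8684104847743, 'cx': 258.4527096617087, 'cy': 193.08400816711784, 'R': array([[ 0.3113234 , -0.95030152, -0.00218069],
       [-0.9097128 , -0.29868827,  0.28845786],
       [-0.27477329, -0.08781988, -0.95749011]]), 't': array([-647.99101995,  -38.67791947,  378.9383437 ])}
```

View pics/scene0.png

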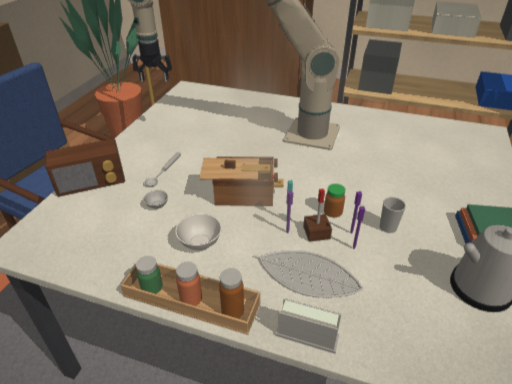

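View pics/top0.png

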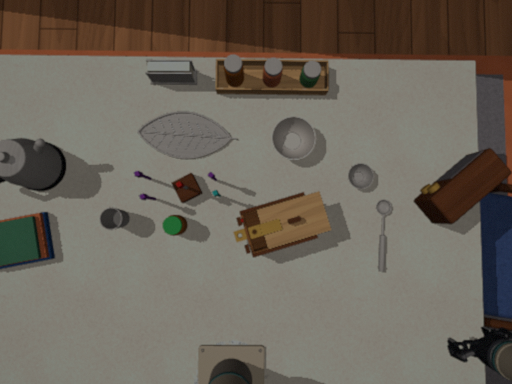

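View pics/wrist0.png

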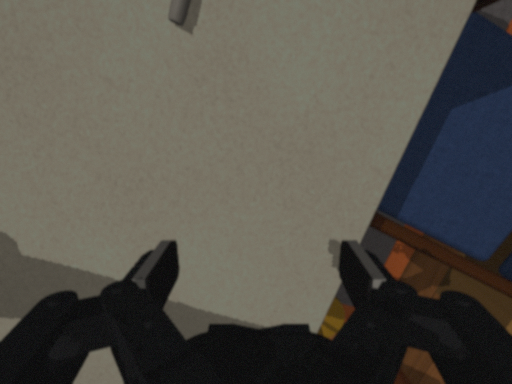

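Run:
```python
import cv2
t=cv2.imread("pics/top0.png");s=cv2.imread("pics/scene0.png")
cv2.imwrite("pics/topc.png",cv2.resize(t[160:265,125:335],None,fx=3.8,fy=3.8,interpolation=cv2.INTER_CUBIC))
cv2.imwrite("pics/scec.png",cv2.resize(s[145:255,190:400],None,fx=3.8,fy=3.8,interpolation=cv2.INTER_CUBIC))
```

```text
(no output)
```

View pics/topc.png

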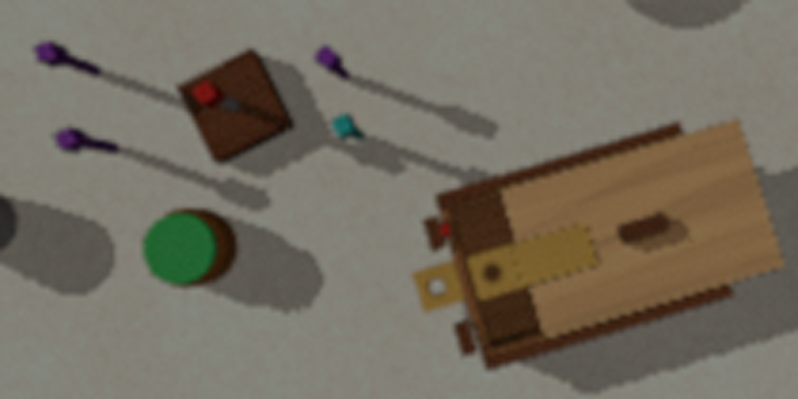

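View pics/scec.png

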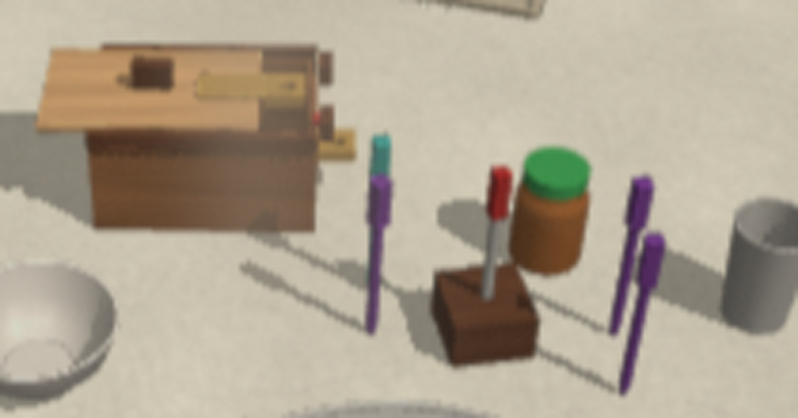

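```bash
cat > h.py <<'E'
import numpy as np,cv2
from cell import cams,readout
def ray(c,p):
    R=np.array(c['R']);t=np.array(c['t']);o=-R.T@t
    d=R.T@np.array([(p[0]-c['cx'])/c['fx'],(p[1]-c['cy'])/c['fy'],1]);return o,d/np.linalg.norm(d)
def onz(c,p,z):
    o,d=ray(c,p);return o+d*(z-o[2])/d[2]
def tri(c1,p1,c2,p2):
    o1,d1=ray(c1,p1);o2,d2=ray(c2,p2)
    A=np.stack([d1,-d2],1);s=np.linalg.lstsq(A,o2-o1,rcond=None)[0]
    a=o1+d1*s[0];b=o2+d2*s[1];return (a+b)/2,np.linalg.norm(a-b)
def proj(c,X):
    x=np.array(c['R'])@np.array(X)+np.array(c['t']);return np.array([c['fx']*x[0]/x[2]+c['cx'],c['fy']*x[1]/x[2]+c['cy']])
np.set_printoptions(precision=1,suppress=True)
E
python3 - <<'E'
from h import *
T=cams.get_calibration('top');S=cams.get_calibration('scene')
ut=lambda x,y:((x+.5)/3.8-.5+125,(y+.5)/3.8-.5+160)
us=lambda x,y:((x+.5)/3.8-.5+190,(y+.5)/3.8-.5+145)
for n,p,z in [('head',(206,93),175),('stand a',(180,88),45),('b',(252,50),45),('c',(292,126),45),('d',(221,162),45),
 ('loweye',(437,287),57),('upeye',(492,272),118),('knob',(643,229),142),('railA near',(438,197),113),('railA far',(682,125),113),('railB near',(490,368),113),('railB far',(732,292),113),
 ('lid c1',(738,120),114),('lid c2',(783,266),114),('lid c3',(500,190),114),('lid c4',(543,338),114),('jar',(180,247),100)]:
    print(n,onz(T,ut(*p),z))
print('head top tri',tri(T,ut(206,93),S,us(501,171)))
for n,a,b in [('purple1',(47,53),(652,238)),('purple2',(68,140),(642,180)),('purple3',(328,60),(380,180)),('teal',(344,125),(381,138))]:
    print(n,tri(T,ut(*a),S,us(*b)))
for n,b in [('p1',(623,392)),('p2',(612,332)),('p3',(371,332))]: print(n,onz(S,us(*b),0))
E
```

```text
head [592.2 143.6 175. ]
stand a [606.2 188.1  45. ]
b [638.1 129.8  45. ]
c [575.9  95.8  45. ]
d [545.9 153.2  45. ]
loweye [446.4 -24.9  57. ]
upeye [460.9 -68.8 118. ]
knob [ 495.  -182.4  142. ]
railA near [518.1 -26.4 113. ]
railA far [ 575.8 -215.5  113. ]
railB near [387.4 -68.  113. ]
railB far [ 447.  -254.3  113. ]
lid c1 [ 580.1 -259.   114. ]
lid c2 [ 467.4 -293.7  114. ]
lid c3 [523.9 -74.4 114. ]
lid c4 [ 410.6 -108.5  114. ]
jar [477.5 174.3 100. ]
head top tri (array([592.4, 143.3, 173.7]), np.float64(1.1208863129534643))
purple1 (array([621.9, 263.6, 163.3]), np.float64(1.9381743416535677))
purple2 (array([557.1, 246.6, 164.3]), np.float64(0.35657355200742474))
purple3 (array([619. ,  55. , 162.4]), np.float64(1.1314836476398649))
teal (array([570.2,  42.3, 165. ]), np.float64(0.5190407613700897))
p1 [622.1 265.    0. ]
p2 [556.  246.3   0. ]
p3 [620.7  55.4   0. ]
```

```bash
cat >> h.py <<'E'
from scipy.spatial.transform import Rotation as Ro
def go(target,jaw=None):
    s=readout.read_state();R=Ro.from_euler('xyz',s['tool_rot']).as_matrix();d=np.array(target)-s['eef_pos']
    print('t',round(float(s['clock']),2),'pos',s['eef_pos'],'F',s['force'],'w',round(float(s['width']),1),'q',np.round(s['qpos'],2))
    print('tool x',np.round(R[:,0],4),'y',np.round(R[:,1],3),'z',np.round(R[:,2],3))
    print('shift units',np.round(R.T@d/100,3))
    if jaw is not None:
        y=R[:,1];a=np.degrees(np.arctan2(y[1],y[0]));
        # turn about tool x (down): + turn reduces world angle
        e=(a-jaw+90)%180-90;print('jaw',round(a,2),'turn deg',round(e,2),'units',round(e/45,3))
E
python3 - <<'E'
from h import *
b=np.array([481.8,-139.6]);bx=np.array([.956,.295]);by=np.array([-.295,.956])
p=b-92*by;print(p)
go([*p,220],17.2)
E
```

```text
[ 508.9 -227.6]
t 0.15 pos [ 201.8 -617.4  230.6] F [-0.   0.1 -0.3] w 85.4 q [ 1.2  0.6  0.   1.5 -0.   1.  -0. ]
tool x [-0.  0. -1.] y [ 0.3 -1.  -0. ] z [-1.  -0.3 -0. ]
shift units [ 0.1 -2.8 -4.1]
jaw -71.91 turn deg -89.11 units -1.98
```

```bash
sed -i 's/precision=1/precision=3/' h.py; python3 -m creep '[[[0,-0.3,-0.45],-0.19,1],[[0,-0.6,-0.9],-0.38,1],[[0,-0.6,-0.9],-0.4,1]]'
cat > g.py <<'E'
from h import *
go([508.9,-227.6,220],17.2)
E
python3 g.py
```

```text
clock: 0.45
eef_pos: [274.6, -526.9, 231.1]
tool_rot: [-2.798, 1.565, 0.985]
force: [0.5, -0.8, -0.2]
width: 44.1
t 0.45 pos [ 274.562 -526.857  231.086] F [ 0.503 -0.785 -0.23 ] w 44.1 q [ 1.08  0.55 -0.06  1.68  0.03  0.92  0.09]
tool x [ 0.003  0.005 -1.   ] y [ 0.599 -0.801 -0.002] z [-0.801 -0.599 -0.006]
shift units [ 0.134 -0.994 -3.668]
jaw -53.23 turn deg -70.43 units -1.565
```

```bash
python3 -m creep '[[[0,-0.1,-0.48],-0.19,1],[[0,-0.2,-0.95],-0.38,1],[[0,-0.2,-1],-0.57,1],[[0,-0.2,-1],-0.6,1]]'; python3 g.py
```

```text
clock: 0.85
eef_pos: [339.4, -456.4, 231.4]
tool_rot: [2.749, 1.57, 0.713]
force: [-0.3, -1.3, -0.1]
width: -0.2
t 0.85 pos [ 339.377 -456.449  231.381] F [-0.339 -1.293 -0.1  ] w -0.2 q [ 1.01  0.52 -0.19  1.75  0.12  0.89  0.31]
tool x [ 0.001  0.001 -1.   ] y [ 0.894 -0.448  0.   ] z [-0.448 -0.894 -0.001]
shift units [ 0.116  0.49  -2.805]
jaw -26.62 turn deg -43.82 units -0.974
```

```bash
python3 -m creep '[[[0,0.1,-0.48],-0.19,1],[[0,0.3,-0.95],-0.38,1],[[0,0.3,-1],-0.57,1],[[0,0.3,-1],-0.6,1]]'; python3 g.py
```

```text
clock: 1.25
eef_pos: [410.1, -382.1, 231.1]
tool_rot: [-2.428, 1.571, 2.286]
force: [-0.8, -1.6, -0.5]
width: -0.0
t 1.25 pos [ 410.128 -382.086  231.13 ] F [-0.755 -1.631 -0.538] w -0.0 q [ 0.91  0.51 -0.32  1.77  0.2   0.89  0.51]
tool x [-0.  0. -1.] y [ 1.     0.002 -0.   ] z [ 0.002 -1.    -0.   ]
shift units [ 0.111  0.991 -1.543]
jaw 0.11 turn deg -17.09 units -0.38
```

```bash
python3 -m creep '[[[0,0.3,-0.3],-0.19,1],[[0,0.6,-0.6],-0.38,1],[[0,0.9,-0.9],-0.38,1],[[0,0.99,-1],-0.38,1],[[0,0.99,-1],-0.38,1]]'; python3 g.py
python3 - <<'E'
from h import *
cv2.imwrite("pics/top1.png",cams.get_image("top")); cv2.imwrite("pics/wrist1.png",cams.get_image("wrist"))
E
```

```text
clock: 1.75
eef_pos: [508.9, -282.3, 231.0]
tool_rot: [-1.461, 1.57, -2.734]
force: [-0.6, -0.2, -0.7]
width: 0.1
t 1.75 pos [ 508.882 -282.344  231.007] F [-0.575 -0.209 -0.684] w 0.1 q [ 0.71  0.55 -0.4   1.71  0.26  0.93  0.51]
tool x [-0. -0. -1.] y [ 0.956  0.293 -0.   ] z [ 0.293 -0.956  0.   ]
shift units [ 0.11   0.161 -0.523]
jaw 17.03 turn deg -0.17 units -0.004
```

View pics/wrist1.png

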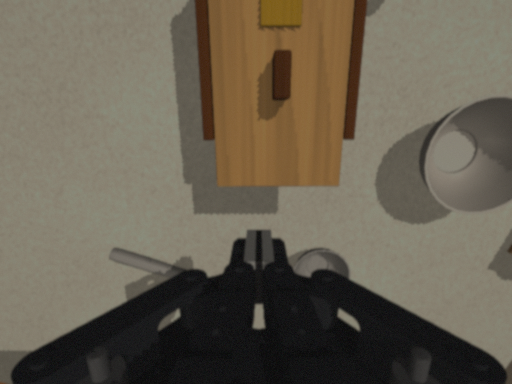

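```bash
python3 - <<'E'
from h import *
c=cams.get_calibration('wrist')
for p,z in [((274,50),142),((291,50),142),((274,100),142),((291,100),142),((216,186),114),((341,186),114)]:print(p,onz(c,p,z))
E
python3 -m creep '[[[0,0.16,-0.4],0,1],[[0,0.16,-0.52],0,1],[[0.4,0.16,-0.52],0,1],[[0.8,0.16,-0.52],0,1],[[0.8,0.16,-0.52],0,1]]'; sed -i 's/,220\]/,122]/' g.py; python3 g.py
```

```text
(274, 50) [ 482.572 -168.539  142.   ]
(291, 50) [ 494.94  -164.788  142.   ]
(274, 100) [ 493.612 -202.837  142.   ]
(291, 100) [ 506.596 -198.892  142.   ]
(216, 186) [ 464.772 -294.036  114.   ]
(341, 186) [ 581.847 -258.346  114.   ]
clock: 2.35
eef_pos: [503.2, -229.1, 147.2]
tool_rot: [-2.052, 1.56, 2.956]
force: [-0.9, 0.7, -0.3]
width: -0.1
t 2.35 pos [ 503.229 -229.127  147.156] F [-0.873  0.75  -0.327] w -0.1 q [ 0.61  0.63 -0.36  1.86  0.32  0.72  0.37]
tool x [-0.011  0.002 -1.   ] y [ 0.956  0.292 -0.009] z [ 0.292 -0.957 -0.005]
shift units [0.251 0.061 0.003]
jaw 16.96 turn deg -0.24 units -0.005
```

```bash
python3 -m creep '[[[0.12,0.03,0],0,1],[[0.22,0.03,0],0,1],[[0.22,0.03,0],0,1],[[0.22,0.03,0],0,1]]'; python3 g.py
```

```text
clock: 2.75
eef_pos: [511.9, -227.1, 130.0]
tool_rot: [0.779, 1.57, -0.493]
force: [0.3, -0.5, -0.3]
width: 0.2
t 2.75 pos [ 511.879 -227.093  130.011] F [ 0.319 -0.54  -0.277] w 0.2 q [ 0.59  0.65 -0.35  1.86  0.33  0.68  0.35]
tool x [ 0.001 -0.001 -1.   ] y [0.955 0.295 0.001] z [ 0.295 -0.955  0.001]
shift units [ 0.08  -0.03  -0.004]
jaw 17.18 turn deg -0.02 units -0.001
```

```bash
python3 -m creep '[[[0.08,-0.03,0],0,1],[[0.08,-0.03,-0.08],0,1],[[0.08,-0.03,-0.16],0,1],[[0.08,-0.03,-0.24],0,1],[[0.08,-0.03,-0.32],0,1],[[0.08,-0.03,-0.4],0,1],[[0.08,-0.03,-0.48],0,1],[[0.08,-0.03,-0.54],0,1],[[0.08,-0.03,-0.54],0,1],[[0.08,-0.03,-0.54],0,1]]'
cat > look.py <<'E'
from h import *
import sys
go([508.9-.295*63,-227.6+.956*63,122],17.2)
cv2.imwrite("pics/top%s.png"%sys.argv[1],cv2.resize(cams.get_image("top")[160:265,125:335],None,fx=3.8,fy=3.8,interpolation=cv2.INTER_CUBIC)); cv2.imwrite("pics/wrist%s.png"%sys.argv[1],cams.get_image("wrist"))
E
python3 look.py 2
```

```text
clock: 3.75
eef_pos: [493.0, -175.3, 121.5]
tool_rot: [2.113, 1.57, 0.843]
force: [0.6, -0.9, -0.9]
width: 0.2
t 3.75 pos [ 492.954 -175.319  121.469] F [ 0.624 -0.917 -0.89 ] w 0.2 q [ 0.51  0.63 -0.33  1.97  0.34  0.6   0.26]
tool x [ 0.001  0.001 -1.   ] y [0.955 0.296 0.001] z [ 0.296 -0.955 -0.   ]
shift units [-0.005 -0.002 -0.084]
jaw 17.23 turn deg 0.03 units 0.001
```

View pics/wrist2.png

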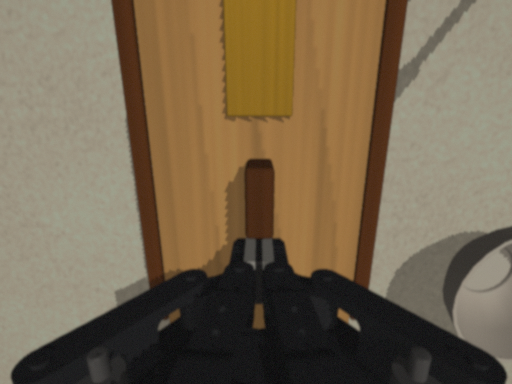

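```bash
python3 -m creep '[[[0,0,-0.03],0,1],[[0,0,-0.06],0,1],[[0,0,-0.08],0,1],[[0,0,-0.09],0,1],[[0,0,-0.10],0,1],[[0,0,-0.10],0,1]]';  python3 look.py 3
```

```text
clock: 4.45
eef_pos: [489.8, -166.3, 121.3]
tool_rot: [1.586, 1.571, 0.315]
force: [1.3, -1.5, -0.6]
width: 0.6
t 4.45 pos [ 489.813 -166.345  121.346] F [ 1.282 -1.506 -0.562] w 0.6 q [ 0.49  0.62 -0.33  1.98  0.34  0.59  0.24]
tool x [ 0.  0. -1.] y [0.955 0.296 0.   ] z [ 0.296 -0.955 -0.   ]
shift units [-0.007  0.002  0.011]
jaw 17.2 turn deg 0.0 units 0.0
```

View pics/top3.png

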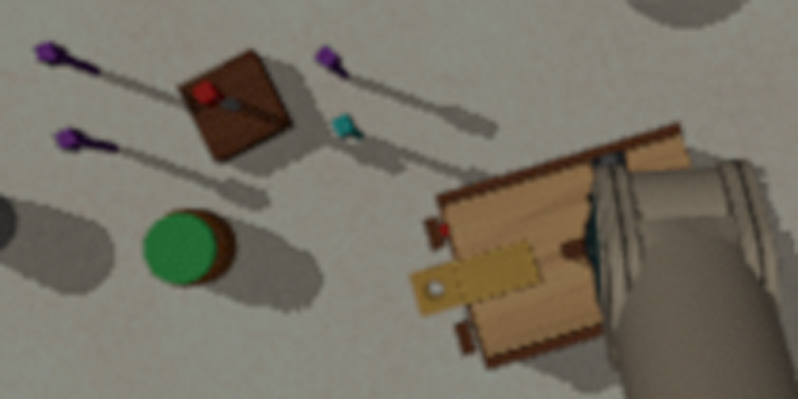

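```bash
python3 -m creep '[[[0,0,-0.01],0,1],[[0,0,-0.02],0,1],[[0,0,-0.03],0,1],[[0,0,-0.04],0,1],[[0,0,-0.04],0,1]]'; python3 -m creep '[[[0,0,-0.01],0,1],[[0,0,-0.02],0,1],[[0,0,-0.03],0,1],[[0,0,-0.03],0,1]]'
```

```text
clock: 5.05
eef_pos: [489.7, -166.0, 121.5]
tool_rot: [0.332, 1.566, -0.941]
force: [3.4, -9.7, -5.4]
width: 0.4
clock: 5.45
eef_pos: [489.7, -166.0, 121.5]
tool_rot: [0.31, 1.562, -0.965]
force: [6.2, -15.5, -7.7]
width: -0.3
```

```bash
python3 -m creep '[[[0,0,0.12],0,1],[[0,0,0.15],0,0.8],[[-0.4,0,0.15],0,0.5],[[-0.8,0,0.15],0,0.3],[[-1,0,0.15],0,0.3],[[-1,0,0.15],0,0]]'; python3 look.py 4
python3 - <<'E'
from h import *
b=np.array([481.8,-139.6]);by=np.array([-.295,.956])
go([*(b+40*by),240],17.2)
E
```

```text
clock: 6.05
eef_pos: [493.6, -173.3, 224.1]
tool_rot: [1.124, 1.566, -0.146]
force: [1.2, 1.1, -0.1]
width: 72.2
t 6.05 pos [ 493.596 -173.344  224.15 ] F [ 1.19   1.144 -0.088] w 72.2 q [ 0.57  0.48 -0.41  1.87  0.25  0.83  0.33]
tool x [ 0.005 -0.001 -1.   ] y [0.955 0.297 0.005] z [ 0.297 -0.955  0.002]
shift units [ 1.021 -0.018 -0.069]
jaw 17.25 turn deg 0.05 units 0.001
t 6.15 pos [ 491.441 -173.389  221.116] F [-0.391 -0.575  0.289] w 84.6 q [ 0.57  0.48 -0.41  1.88  0.25  0.83  0.33]
tool x [-0.001  0.001 -1.   ] y [ 0.955  0.296 -0.001] z [ 0.296 -0.955 -0.001]
shift units [-0.188  0.009 -0.752]
jaw 17.23 turn deg 0.03 units 0.001
```

View pics/wrist4.png

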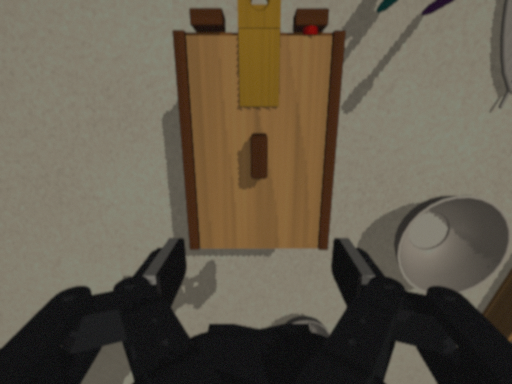

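View pics/top4.png

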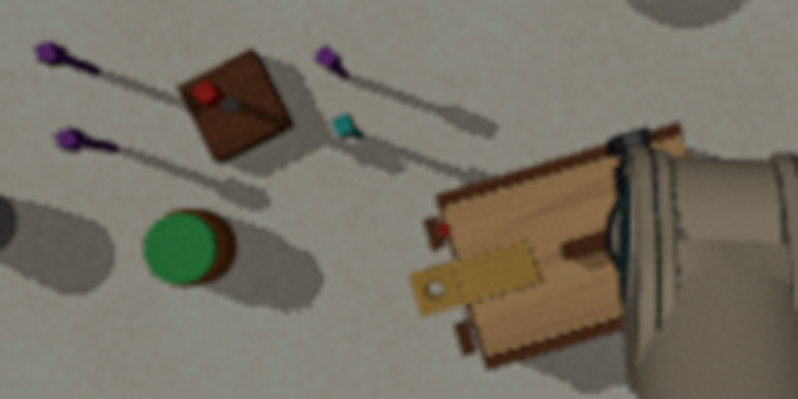

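```bash
python3 -m creep '[[[-0.1,0,-0.4],0,0],[[-0.19,0,-0.7],0,0],[[-0.19,0,-0.7],0,0],[[-0.19,0,-0.7],0,0],[[-0.19,0,-0.7],0,0]]'; python3 look.py 5
python3 - <<'E'
from h import *
print(cams.get_calibration('wrist'))
im=cv2.imread('pics/wrist5.png');cv2.imwrite('pics/w5c.png',cv2.resize(im[0:180,130:390],None,fx=3,fy=3,interpolation=cv2.INTER_CUBIC))
E
```

```text
clock: 6.65
eef_pos: [470.8, -108.0, 239.2]
tool_rot: [-1.918, 1.569, 3.094]
force: [0.4, -0.7, 0.1]
width: 85.3
t 6.65 pos [ 470.804 -108.     239.241] F [ 0.404 -0.749  0.094] w 85.3 q [ 0.48  0.41 -0.43  1.95  0.22  0.83  0.23]
tool x [-0.002  0.    -1.   ] y [ 0.956  0.295 -0.002] z [ 0.295 -0.956 -0.001]
shift units [1.172 0.014 0.626]
jaw 17.14 turn deg -0.06 units -0.001
{'fx': 273.8684104847743, 'fy': 273.8684104847743, 'cx': 258.4527096617087, 'cy': 193.08400816711784, 'R': array([[ 0.956,  0.295, -0.002],
       [ 0.283, -0.915,  0.287],
       [ 0.083, -0.275, -0.958]]), 't': array([-417.158, -270.72 ,  318.028])}
```

View pics/w5c.png

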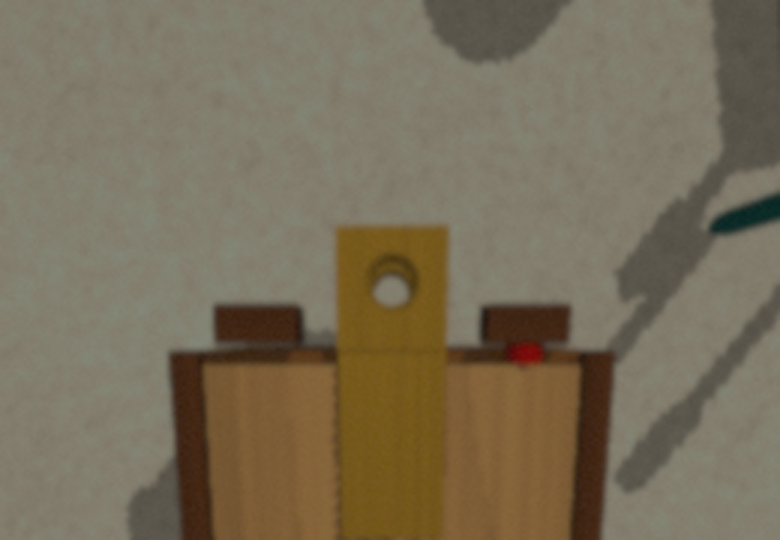

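View pics/wrist5.png

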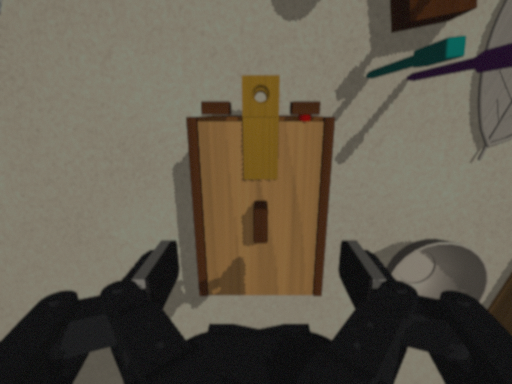

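Run:
```python
from h import *
c=cams.get_calibration('wrist');T=cams.get_calibration('top')
u=lambda x,y:((x+.5)/3-.5+130,(y+.5)/3-.5)
print('mouth',onz(c,u(394,279),118))
a=onz(c,u(336,227),118);b=onz(c,u(448,227),118);print('lug corners',a,b,np.linalg.norm(a-b))
by=np.array([-.295,.956,0]);print('centre via corners',(a+b)/2-18*by)
for x in [(369,279),(419,279),(394,254),(394,305)]:print(onz(c,u(*x),118))
ut=lambda x,y:((x+.5)/3.8-.5+125,(y+.5)/3.8-.5+160)
print('top mouth',onz(T,ut(434,289),118))
a=onz(T,ut(411,274),118);b=onz(T,ut(423,316),118);print(a,b,np.linalg.norm(a-b),(a+b)/2-18*by)
im=cams.get_image('wrist')
g=cv2.cvtColor(cv2.imread('pics/wrist5.png'),cv2.COLOR_BGR2HSV)
```

```text
mouth [445.87  -21.656 118.   ]
lug corners [425.108 -12.87  118.   ] [456.865  -3.081 118.   ] 33.231128635517756
centre via corners [446.296 -25.184 118.   ]
[438.66  -23.879 118.   ]
[453.079 -19.433 118.   ]
[443.777 -14.936 118.   ]
[448.083 -28.763 118.   ]
top mouth [447.527 -24.37  118.   ]
[458.82   -6.573 118.   ] [426.887 -16.2   118.   ] 33.35288183984064 [448.164 -28.595 118.   ]
```

```bash
cat > g.py <<'E'
from h import *
go([636,64,245],29)
E
python3 g.py
```

```text
t 6.8 pos [ 471.133 -108.128  239.626] F [-0.146  0.009 -0.24 ] w 85.6 q [ 0.48  0.41 -0.43  1.95  0.22  0.83  0.23]
tool x [-0.001  0.    -1.   ] y [ 0.956  0.294 -0.001] z [ 0.294 -0.956 -0.001]
shift units [-0.055  2.082 -1.16 ]
jaw 17.1 turn deg -11.9 units -0.264
```

```bash
python3 -m creep '[[[-0.03,0.4,-0.2],-0.15,0],[[-0.06,0.8,-0.4],-0.26,0],[[-0.06,1,-0.55],-0.26,0],[[-0.06,1,-0.55],-0.26,0]]';python3 g.py
```

```text
clock: 7.2
eef_pos: [552.8, -21.3, 246.0]
tool_rot: [2.169, 1.567, 1.107]
force: [-0.5, -0.2, -0.2]
width: 85.7
t 7.2 pos [552.836 -21.322 246.038] F [-0.522 -0.177 -0.174] w 85.7 q [ 0.31  0.51 -0.48  1.77  0.28  0.94  0.22]
tool x [ 0.002  0.003 -1.   ] y [0.873 0.487 0.003] z [ 0.487 -0.873 -0.002]
shift units [ 0.015  1.142 -0.34 ]
jaw 29.14 turn deg 0.14 units 0.003
```

```bash
python3 -m creep '[[[0,0.45,-0.1],0,0],[[0,0.9,-0.3],0,0],[[0,1,-0.3],0,0],[[0,1,-0.3],0,0],[[0,1,-0.3],0,0]]';python3 g.py; python3 look.py 6;  python3 - <<'E'
from h import *
c=cams.get_calibration('wrist');print(c['R'].tolist(),c['t'].tolist()); print('pred head',proj(c,[592.3,143.5,175]))
E
```

```text
clock: 7.7
eef_pos: [622.7, 47.2, 245.6]
tool_rot: [-1.354, 1.568, -2.422]
force: [-1.0, -1.0, -0.5]
width: 85.4
t 7.7 pos [622.729  47.196 245.583] F [-1.02  -0.989 -0.466] w 85.4 q [ 0.15  0.61 -0.46  1.56  0.3   1.04  0.11]
tool x [-0.002 -0.002 -1.   ] y [ 0.876  0.482 -0.003] z [ 0.482 -0.876  0.001]
shift units [ 0.005  0.197 -0.083]
jaw 28.79 turn deg -0.21 units -0.005
t 7.7 pos [622.729  47.196 245.583] F [-1.02  -0.989 -0.466] w 85.4 q [ 0.15  0.61 -0.46  1.56  0.3   1.04  0.11]
tool x [-0.002 -0.002 -1.   ] y [ 0.876  0.482 -0.003] z [ 0.482 -0.876  0.001]
shift units [ 1.243 -2.19   1.242]
jaw 28.79 turn deg 11.59 units 0.257
[[0.8764092668517491, 0.48156172360693583, -0.002259055798175364], [0.4616692497848106, -0.8388533183355552, 0.2884208975101496], [0.13699744807664221, -0.253817683927159, -0.957501061381314]] [-567.3782222035017, -288.72194750664397, 319.6923778771708]
pred head [286.873  74.581]
```

View pics/wrist6.png

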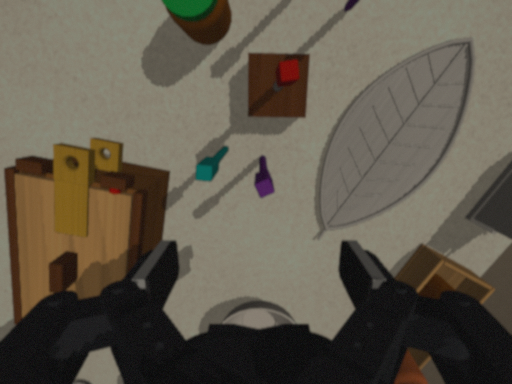

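Run:
```python
from h import *
im=cv2.imread('pics/wrist6.png')
a=cv2.resize(im[40:130,240:320],None,fx=5,fy=5,interpolation=cv2.INTER_CUBIC)
b=cv2.resize(im[125:215,40:130],None,fx=5,fy=5,interpolation=cv2.INTER_CUBIC)
cv2.imwrite('pics/w6c.png',cv2.hconcat([a,b[:a.shape[0]]]))
c=cams.get_calibration('wrist')
h=cv2.cvtColor(im,cv2.COLOR_BGR2HSV)
m=((h[...,1]>170)&((h[...,0]<6)|(h[...,0]>174))&(h[...,2]>120)).astype(np.uint8);m[:,:250]=0;m[110:]=0
cs,_=cv2.findContours(m,cv2.RETR_EXTERNAL,cv2.CHAIN_APPROX_NONE)
k=max(cs,key=cv2.contourArea);r=cv2.minAreaRect(k);print(r,cv2.boundingRect(k))
W=[onz(c,p,175) for p in cv2.boxPoints(r)];print(np.array(W));print(onz(c,r[0],175))
d=W[1]-W[0];print(np.degrees(np.arctan2(d[1],d[0])))
print('upper',onz(c,(72,163),118),'lower',onz(c,(107,153),57))
```

```text
Traceback (most recent call last):
ValueError: max() iterable argument is empty
```

View pics/w6c.png

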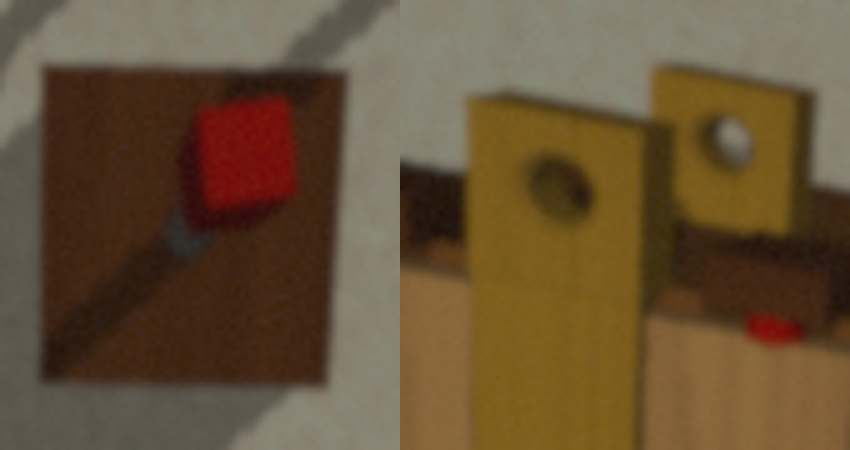

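Run:
```python
from h import *
c=cams.get_calibration('wrist')
u=lambda x,y:((x+.5)/5-.5+240,(y+.5)/5-.5+40)
v=lambda x,y:((x-400+.5)/5-.5+40,(y+.5)/5-.5+125)
P=[onz(c,u(*p),175) for p in [(197,113),(290,97),(296,190),(210,210)]]
print(np.array(P),np.mean(P,0))
for i in range(4):
    d=P[(i+1)%4]-P[i];print(np.linalg.norm(d),np.degrees(np.arctan2(d[1],d[0]))%90)
S=[onz(c,u(*p),45) for p in [(43,68),(347,72),(327,384),(42,382)]];print('stand',np.mean(S,0))
for i in range(4):
    d=S[(i+1)%4]-S[i];print(np.linalg.norm(d),np.degrees(np.arctan2(d[1],d[0]))%90)
print('upper',onz(c,v(561,189),118),'lower',onz(c,v(727,140),57))
```

```text
[[583.274 147.813 175.   ]
 [593.78  155.941 175.   ]
 [600.855 145.904 175.   ]
 [591.339 137.618 175.   ]] [592.312 146.819 175.   ]
13.283120834283105 37.72570482312761
12.279750637215724 35.1822661253216
12.61853371951523 41.04857273523723
12.999818170975864 38.34657309656947
stand [592.286 146.827  45.   ]
68.97110756351577 28.08166081369233
68.18622357821057 27.78335049466964
68.75408300640245 28.40279731137872
68.57079306881766 27.967266628689927
upper [446.812 -21.206 118.   ] lower [446.767 -20.294  57.   ]
```

```bash
cat > g.py <<'E'
from h import *
go([592.3,145.2,136],38)
E
python3 g.py
```

```text
t 7.8 pos [622.723  46.912 246.068] F [ 0.563 -1.63   0.253] w 85.5 q [ 0.16  0.61 -0.46  1.56  0.3   1.04  0.11]
tool x [-0.001 -0.002 -1.   ] y [ 0.877  0.481 -0.002] z [ 0.481 -0.877  0.001]
shift units [ 1.099  0.208 -1.009]
jaw 28.74 turn deg -9.26 units -0.206
```

```bash
python3 -m creep '[[[0,0.1,-0.4],-0.15,0],[[0.1,0.2,-0.8],-0.206,0],[[0.2,0.21,-1],-0.206,0],[[0.3,0.21,-1],-0.206,0],[[0.3,0.21,-1],-0.206,0],[[0.3,0.21,-1],-0.206,0]]';python3 g.py; python3 look.py 7
```

```text
clock: 8.4
eef_pos: [594.4, 144.3, 216.3]
tool_rot: [-0.604, 1.569, -1.512]
force: [0.7, -0.3, -0.7]
width: 85.2
t 8.4 pos [594.377 144.265 216.268] F [ 0.671 -0.332 -0.718] w 85.2 q [ 0.02  0.63 -0.49  1.64  0.35  0.97  0.07]
tool x [ 0.    -0.002 -1.   ] y [ 0.788  0.615 -0.001] z [ 0.615 -0.788  0.002]
shift units [ 0.803 -0.01  -0.021]
jaw 37.97 turn deg -0.03 units -0.001
t 8.4 pos [594.377 144.265 216.268] F [ 0.671 -0.332 -0.718] w 85.2 q [ 0.02  0.63 -0.49  1.64  0.35  0.97  0.07]
tool x [ 0.    -0.002 -1.   ] y [ 0.788  0.615 -0.001] z [ 0.615 -0.788  0.002]
shift units [ 0.948 -2.737  1.815]
jaw 37.97 turn deg 20.77 units 0.462
```

View pics/wrist7.png

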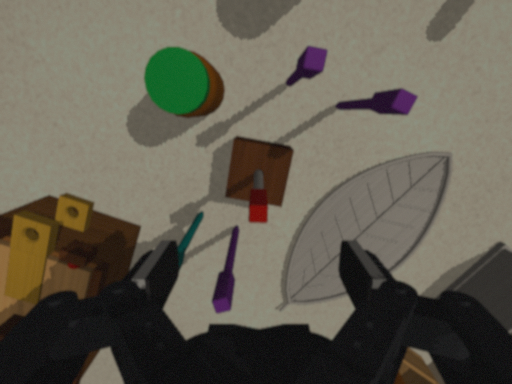

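```bash
python3 -m creep '[[[0.2,-0.01,-0.02],0,0],[[0.4,-0.01,-0.02],0,0],[[0.6,-0.01,-0.02],0,0],[[0.75,-0.01,-0.02],0,0],[[0.8,-0.01,-0.02],0,0],[[0.8,-0.01,-0.02],0,0],[[0.8,-0.01,-0.02],0,0]]';python3 g.py; python3 look.py 8
```

```text
clock: 9.2
eef_pos: [592.4, 148.2, 137.1]
tool_rot: [1.254, 1.569, 0.348]
force: [1.0, -0.5, 0.7]
width: 85.4
t 9.2 pos [592.431 148.235 137.128] F [ 0.999 -0.512  0.652] w 85.4 q [-0.02  0.72 -0.45  1.71  0.41  0.8   0.01]
tool x [ 0.001  0.001 -1.   ] y [0.786 0.618 0.001] z [ 0.618 -0.786  0.   ]
shift units [ 0.011 -0.02   0.023]
jaw 38.15 turn deg 0.15 units 0.003
t 9.2 pos [592.431 148.235 137.128] F [ 0.999 -0.512  0.652] w 85.4 q [-0.02  0.72 -0.45  1.71  0.41  0.8   0.01]
tool x [ 0.001  0.001 -1.   ] y [0.786 0.618 0.001] z [ 0.618 -0.786  0.   ]
shift units [ 0.148 -2.753  1.851]
jaw 38.15 turn deg 20.95 units 0.465
```

View pics/wrist8.png

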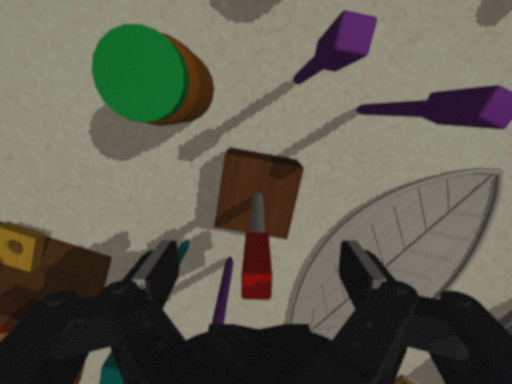

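```bash
python3 -m creep '[[[0,-0.015,0.02],0,0],[[0,-0.015,0.02],0,0.4],[[0,-0.015,0.02],0,0.7],[[0,-0.015,0.02],0,1],[[0,-0.015,0.02],0,1],[[0,-0.015,0.02],0,1],[[0,-0.015,0.02],0,1],[[0,-0.015,0.02],0,1]]';python3 g.py; python3 look.py 9
```

```text
clock: 10.1
eef_pos: [592.0, 145.8, 136.4]
tool_rot: [1.523, 1.57, 0.618]
force: [1.5, 0.5, 0.9]
width: 13.2
t 10.1 pos [592.027 145.827 136.432] F [1.503 0.485 0.938] w 13.2 q [-0.01  0.72 -0.45  1.72  0.41  0.8   0.01]
tool x [ 0.001  0.    -1.   ] y [0.786 0.618 0.001] z [ 0.618 -0.786  0.   ]
shift units [ 0.004 -0.002  0.007]
jaw 38.17 turn deg 0.17 units 0.004
t 10.1 pos [592.027 145.827 136.432] F [1.503 0.485 0.938] w 13.2 q [-0.01  0.72 -0.45  1.72  0.41  0.8   0.01]
tool x [ 0.001  0.    -1.   ] y [0.786 0.618 0.001] z [ 0.618 -0.786  0.   ]
shift units [ 0.143 -2.735  1.834]
jaw 38.17 turn deg 20.97 units 0.466
```

View pics/wrist9.png

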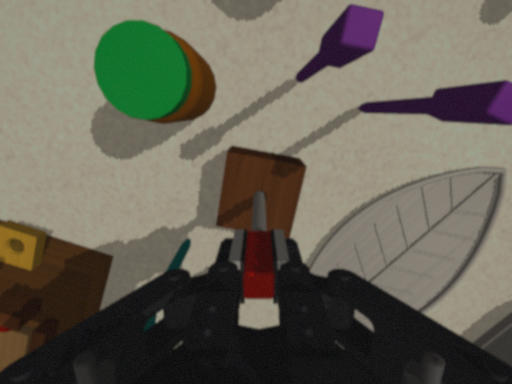

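```bash
python3 -m creep '[[[-0.15,0,0],0,1],[[-0.4,0,0],0,1],[[-0.7,0,0],0,1],[[-1,0,0],0,1],[[-1,0,0],0,1]]';python3 -m creep '[[[-0.2,0,0],0,1],[[-0.35,0,0],0,1],[[-0.35,0,0],0,1],[[-0.35,0,0],0,1]]'
cat > g.py <<'E'
from h import *
go([446.5,-22.2,275],38)
E
python3 g.py; python3 look.py 10
```

```text
clock: 10.7
eef_pos: [593.8, 146.6, 241.5]
tool_rot: [1.177, 1.563, 0.272]
force: [0.0, -0.1, -0.4]
width: 13.1
clock: 11.1
eef_pos: [591.2, 145.2, 270.9]
tool_rot: [-1.607, 1.57, -2.512]
force: [-0.1, -0.3, -1.8]
width: 13.1
t 11.1 pos [591.231 145.204 270.943] F [-0.082 -0.329 -1.773] w 13.1 q [ 0.03  0.57 -0.52  1.58  0.31  1.08  0.1 ]
tool x [-0.001 -0.001 -1.   ] y [ 0.786  0.618 -0.001] z [ 0.618 -0.786 -0.   ]
shift units [-0.038 -2.172  0.422]
jaw 38.16 turn deg 0.16 units 0.004
t 11.1 pos [591.231 145.204 270.943] F [-0.082 -0.329 -1.773] w 13.1 q [ 0.03  0.57 -0.52  1.58  0.31  1.08  0.1 ]
tool x [-0.001 -0.001 -1.   ] y [ 0.786  0.618 -0.001] z [ 0.618 -0.786 -0.   ]
shift units [ 1.492 -2.723  1.834]
jaw 38.16 turn deg 20.96 units 0.466
```

View pics/wrist10.png

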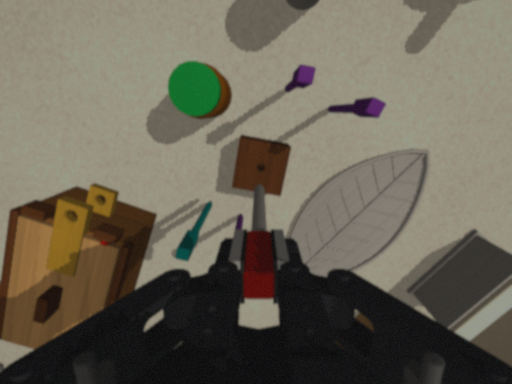

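```bash
python3 -m creep '[[[0,-0.25,0.05],0,1],[[0,-0.5,0.1],0,1],[[0,-0.8,0.15],0,1],[[0,-1,0.2],0,1],[[0,-1,0.2],0,1]]';python3 -m creep '[[[0,-0.3,0.06],0,1],[[0,-0.6,0.12],0,1],[[0,-0.85,0.17],0,1],[[0,-0.95,0.2],0,1],[[0,-0.95,0.2],0,1],[[0,-0.95,0.2],0,1]]'; python3 g.py
```

```text
clock: 11.7
eef_pos: [523.2, 64.7, 270.3]
tool_rot: [-1.545, 1.566, -2.453]
force: [0.1, -0.1, -1.6]
width: 13.5
clock: 12.3
eef_pos: [464.4, -5.2, 271.4]
tool_rot: [1.652, 1.569, 0.748]
force: [0.9, 1.2, -1.3]
width: 13.2
t 12.3 pos [464.381  -5.187 271.44 ] F [ 0.893  1.247 -1.306] w 13.2 q [ 0.37  0.35 -0.56  1.95  0.23  0.9   0.36]
tool x [ 0.001  0.001 -1.   ] y [0.786 0.619 0.002] z [ 0.619 -0.786 -0.   ]
shift units [-0.036 -0.246  0.023]
jaw 38.21 turn deg 0.21 units 0.005
```

```bash
python3 -m creep '[[[0,-0.2,0.02],0,1],[[0,-0.25,0.02],0,1],[[0,-0.25,0.02],0,1],[[0,-0.25,0.02],0,1],[[0,-0.25,0.02],0,1]]'; python3 g.py; python3 look.py 11
python3 - <<'E'
from h import *
s=cams.get_image('scene');cv2.imwrite('pics/scene11r.png',s);w=cv2.imread('pics/wrist11.png')
a=cv2.resize(s[100:220,210:330],(540,540),interpolation=cv2.INTER_CUBIC)
cv2.imwrite('pics/scene11.png',a)
cv2.imwrite('pics/w11c.png',cv2.resize(w[110:260,180:340],None,fx=4,fy=4,interpolation=cv2.INTER_CUBIC))
E
```

```text
clock: 12.8
eef_pos: [445.6, -22.5, 271.4]
tool_rot: [1.569, 1.57, 0.666]
force: [0.1, -0.3, -0.8]
width: 13.4
t 12.8 pos [445.583 -22.536 271.425] F [ 0.124 -0.265 -0.79 ] w 13.4 q [ 0.42  0.32 -0.56  1.99  0.22  0.88  0.41]
tool x [ 0.001  0.001 -1.   ] y [0.786 0.619 0.001] z [ 0.619 -0.786  0.   ]
shift units [-0.036  0.009  0.003]
jaw 38.22 turn deg 0.22 units 0.005
t 12.8 pos [445.583 -22.536 271.425] F [ 0.124 -0.265 -0.79 ] w 13.4 q [ 0.42  0.32 -0.56  1.99  0.22  0.88  0.41]
tool x [ 0.001  0.001 -1.   ] y [0.786 0.619 0.001] z [ 0.619 -0.786  0.   ]
shift units [ 1.494 -0.546  1.415]
jaw 38.22 turn deg 21.02 units 0.467
```

View pics/w11c.png

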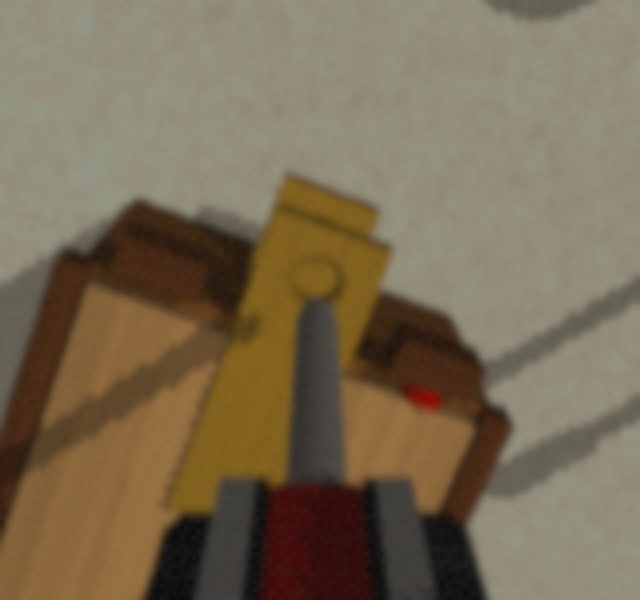

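View pics/scene11.png

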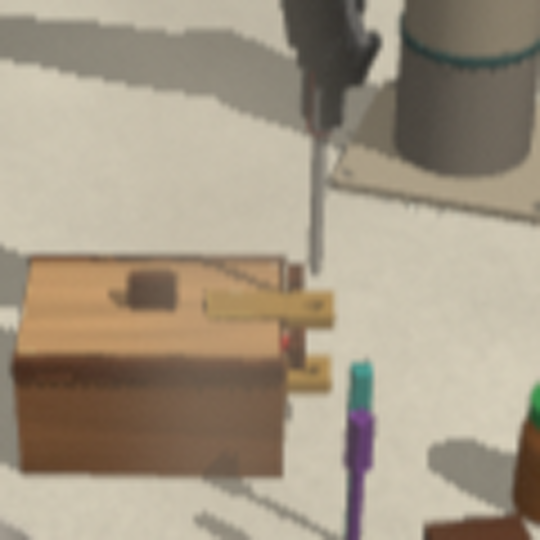

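View pics/top11.png

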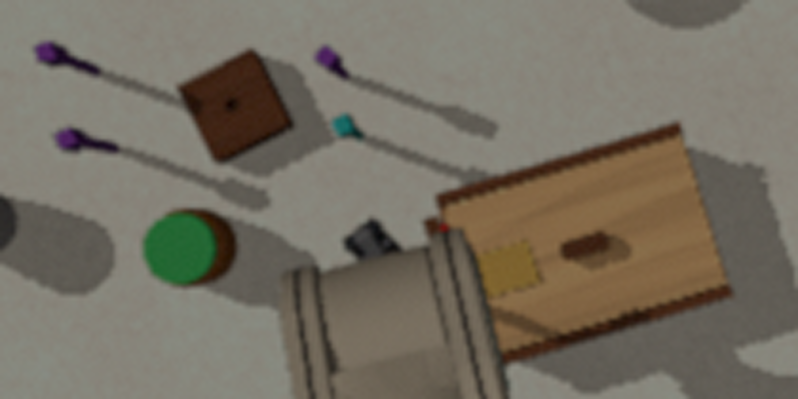

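Run:
```python
from h import *
c=cams.get_calibration('wrist')
u=lambda x,y:((x+.5)/4-.5+180,(y+.5)/4-.5+110)
h=onz(c,u(317,280),118)
h1=onz(c,u(291,280),118);h2=onz(c,u(343,280),118);print('d',np.linalg.norm(h1-h2))
for y in (305,311,315):
  t=onz(c,u(317.5,y),145);print('hole',h,'tip',t,'delta',(h-t)[:2])
print(onz(c,u(317,298),145))
# rough vertical axis check: head bottom z=265 centre around crop (317,487+?)
S=cams.get_calibration('scene')
us=lambda x,y:((x+.5)/4.5-.5+210,(y+.5)/4.5-.5+100)
print('scene: hole',onz(S,us(319,306),118),'tip',onz(S,us(316,272),145),'shaft top',onz(S,us(319,135),265))
```

```text
d 14.428580018541812
hole [444.504 -21.691 118.   ] tip [444.474 -21.524 145.   ] delta [ 0.03  -0.167]
hole [444.504 -21.691 118.   ] tip [445.453 -22.764 145.   ] delta [-0.949  1.074]
hole [444.504 -21.691 118.   ] tip [446.107 -23.594 145.   ] delta [-1.603  1.903]
[443.236 -20.16  145.   ]
scene: hole [448.16  -20.881 118.   ] tip [443.866 -25.428 145.   ] shaft top [450.371 -25.72  265.   ]
```

```bash
python3 -m creep '[[[0.08,0,0],0,1],[[0.16,0,0],0,1],[[0.2,0,0],0,1],[[0.22,0,0],0,1],[[0.22,0,0],0,1],[[0.22,0,0],0,1],[[0.22,0,0],0,1]]'
cat > pk.py <<'E'
from h import *
import sys
n=sys.argv[1]
go([446.5,-22.2,247],38.2)
w=cams.get_image('wrist');s=cams.get_image('scene');cv2.imwrite(f'pics/wr{n}.png',w);cv2.imwrite(f'pics/sr{n}.png',s)
cv2.imwrite(f'pics/w{n}c.png',cv2.resize(w[130:250,200:320],(600,600),interpolation=cv2.INTER_CUBIC))
cv2.imwrite(f'pics/s{n}c.png',cv2.resize(s[110:190,250:310],(600,800)[:1]+(800,),interpolation=cv2.INTER_CUBIC)[:600])
E
python3 pk.py 12
```

```text
clock: 13.65
eef_pos: [445.0, -23.4, 249.5]
tool_rot: [0.934, 1.57, 0.03]
force: [-0.6, 0.4, -1.2]
width: 13.1
t 13.65 pos [444.997 -23.364 249.513] F [-0.568  0.397 -1.226] w 13.1 q [ 0.4   0.35 -0.55  2.03  0.25  0.83  0.38]
tool x [ 0.001  0.    -1.   ] y [0.786 0.618 0.   ] z [ 0.618 -0.786  0.   ]
shift units [0.025 0.019 0.   ]
jaw 38.16 turn deg -0.04 units -0.001
```

View pics/w12c.png

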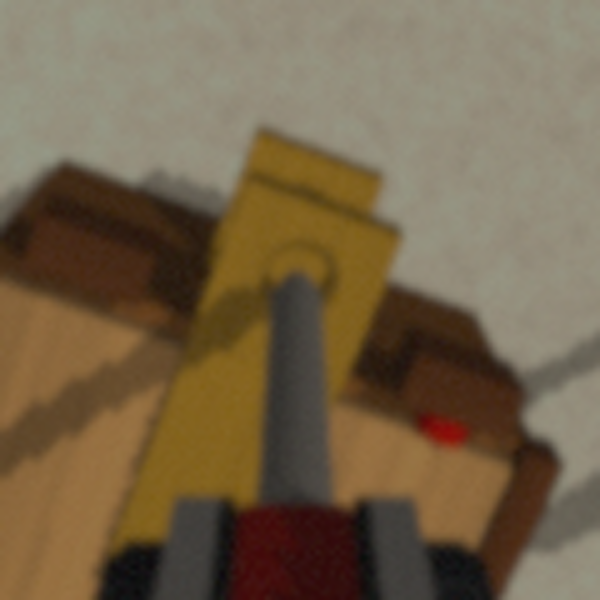

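View pics/s12c.png

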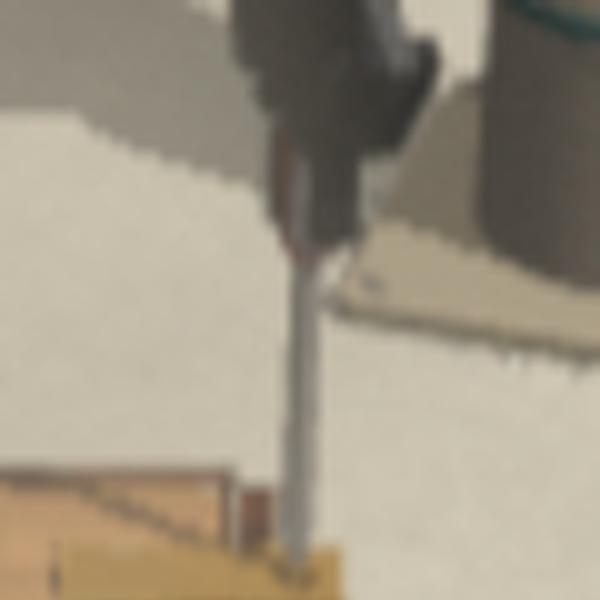

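Run:
```python
from h import *
c=cams.get_calibration('wrist')
u=lambda x,y:((x+.5)/5-.5+200,(y+.5)/5-.5+130)
h=onz(c,u(301.5,276),118);print('hole',h)
z=np.array([.618,-.786,0]);y=np.array([.786,.618,0])
for q in (265,268,272):
  t=onz(c,u(298,q),249.5-126.4)+3*z;d=h-t;print('tip',t,'delta tool y,z',d@y,d@z)
print(np.linalg.norm(onz(c,u(265,276),118)-onz(c,u(338,276),118)), (onz(c,u(301,240),118)-h)@z)
```

```text
hole [445.192 -21.656 118.   ]
tip [444.193 -21.587 123.1  ] delta tool y,z 0.7424558953382875 0.6706136375593836
tip [444.582 -22.08  123.1  ] delta tool y,z 0.7416628476401814 0.043419222586224195
tip [445.1   -22.738 123.1  ] delta tool y,z 0.7406038416935086 -0.7941125132141212
15.092902445788237 -7.641138229436515
```

```bash
python3 -m creep '[[[0,0.01,0],0,1],[[0.03,0.01,0],0,1],[[0.06,0.01,0],0,1],[[0.09,0.01,0],0,1],[[0.12,0.01,0],0,1],[[0.12,0.01,0],0,1],[[0.12,0.01,0],0,1]]'; python3 pk.py 13
```

```text
clock: 14.45
eef_pos: [445.5, -22.7, 237.2]
tool_rot: [-2.601, 1.571, 2.777]
force: [0.2, 0.0, -0.9]
width: 13.1
t 14.45 pos [445.519 -22.737 237.212] F [ 0.225  0.043 -0.858] w 13.1 q [ 0.39  0.37 -0.54  2.04  0.26  0.8   0.36]
tool x [-0.  0. -1.] y [ 0.786  0.618 -0.   ] z [ 0.618 -0.786 -0.   ]
shift units [-0.098  0.011  0.002]
jaw 38.17 turn deg -0.03 units -0.001
```

View pics/w13c.png

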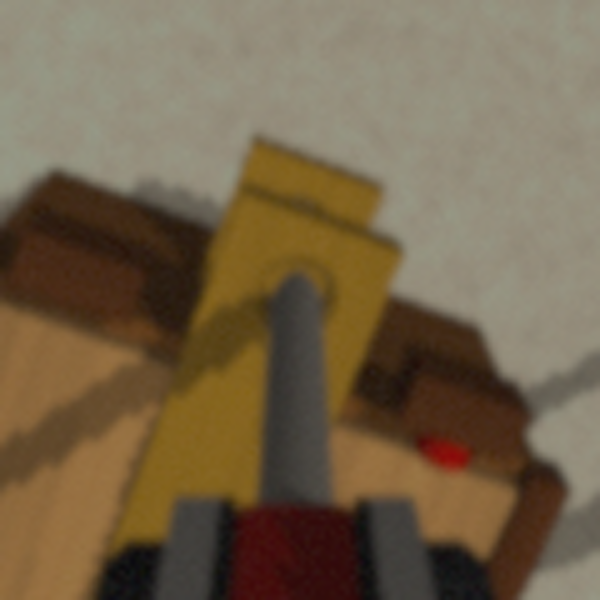

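View pics/s13c.png

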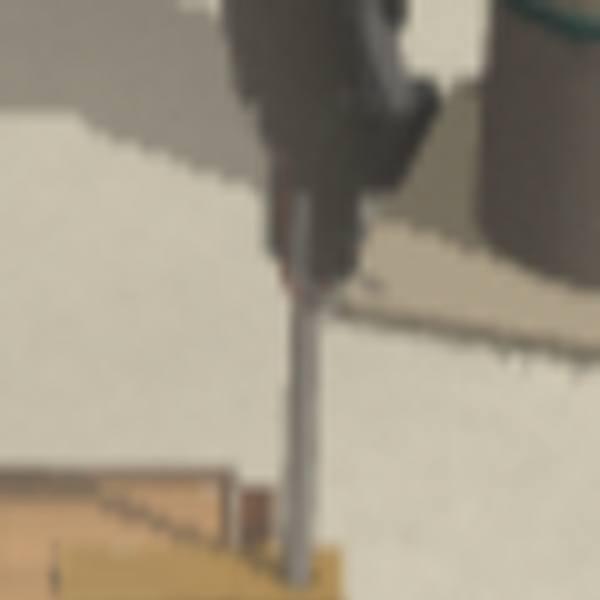

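```bash
cat > d.py <<'E'
from h import *
import sys
c=cams.get_calibration('wrist');s=readout.read_state()
u=lambda x,y:((x+.5)/5-.5+200,(y+.5)/5-.5+130)
hx,ht,tx,tt=map(float,sys.argv[1:5])
z=np.array([.618,-.786,0]);y=np.array([.786,.618,0])
h=onz(c,u(hx,ht),118)+6.8*z
t=onz(c,u(tx,tt),s['eef_pos'][2]-126.4)+3*z;d=h-t
print('hole',h,'tip',t,'dy,dz',d@y,d@z)
E
python3 d.py 300 258 298 269; python3 d.py 300 258 298 273
```

```text
hole [445.51  -21.125 118.   ] tip [445.387 -21.568 111.001] dy,dz 0.36981129008253805 -0.2724179935342776
hole [445.51  -21.125 118.   ] tip [445.906 -22.226 111.001] dy,dz 0.36867979013001223 -1.1101237967284334
```

```bash
python3 -m creep '[[[0.03,0.003,-0.005],0,1],[[0.06,0.003,-0.005],0,1],[[0.09,0.003,-0.005],0,1],[[0.12,0.003,-0.005],0,1],[[0.12,0.003,-0.005],0,1]]'; python3 pk.py 14
```

```text
clock: 15.05
eef_pos: [445.1, -22.2, 224.8]
tool_rot: [-2.319, 1.57, 3.06]
force: [0.4, -0.4, -1.2]
width: 13.4
t 15.05 pos [445.129 -22.222 224.831] F [ 0.425 -0.373 -1.243] w 13.4 q [ 0.38  0.39 -0.53  2.06  0.28  0.77  0.35]
tool x [-0.001  0.    -1.   ] y [ 0.786  0.618 -0.001] z [ 0.618 -0.786 -0.001]
shift units [-0.222  0.011  0.008]
jaw 38.17 turn deg -0.03 units -0.001
```

View pics/w14c.png

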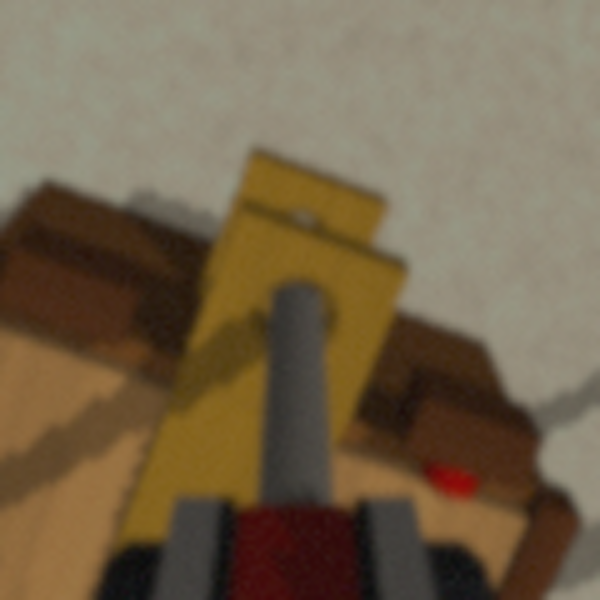

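```bash
python3 -m creep '[[[0,0.006,0.01],0,1],[[0,0.006,0.01],0,1],[[0,0.006,0.01],0,1]]'; python3 pk.py 15
```

```text
clock: 15.45
eef_pos: [446.7, -22.6, 225.4]
tool_rot: [0.876, 1.57, -0.029]
force: [-0.3, -0.4, -0.9]
width: 13.2
t 15.45 pos [446.719 -22.646 225.431] F [-0.3   -0.419 -0.916] w 13.2 q [ 0.38  0.39 -0.53  2.05  0.28  0.77  0.35]
tool x [ 0. -0. -1.] y [0.786 0.618 0.   ] z [ 0.618 -0.786  0.   ]
shift units [-0.216  0.001 -0.005]
jaw 38.15 turn deg -0.05 units -0.001
```

View pics/w15c.png

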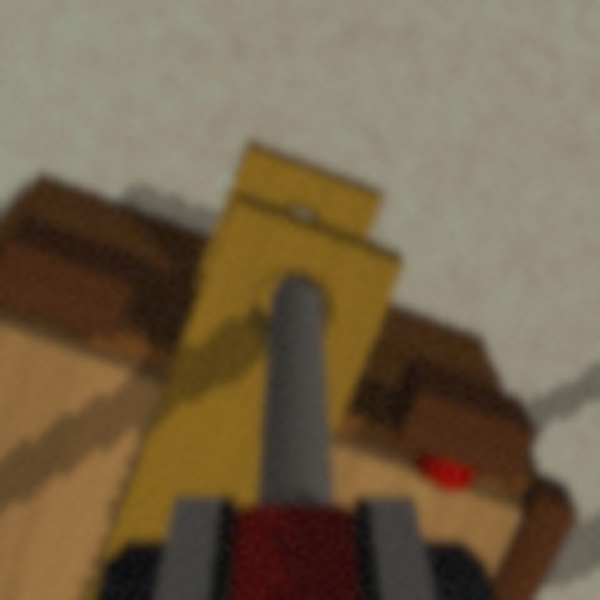

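View pics/s15c.png

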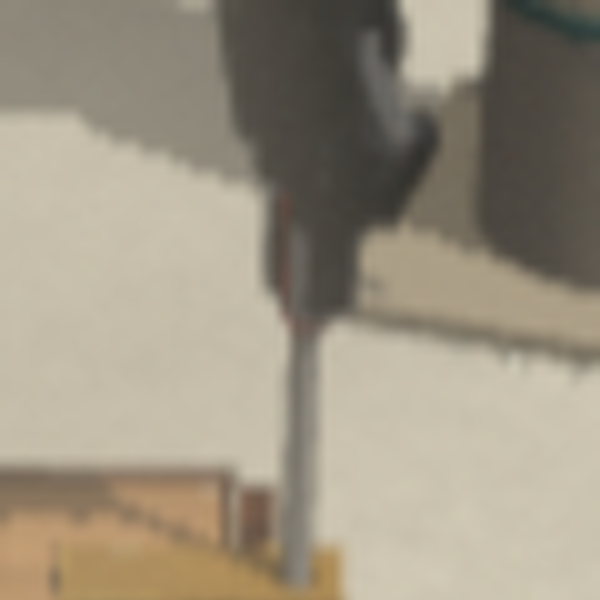

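Run:
```python
from h import *
S=cams.get_calibration('scene')
for z in (118,180,220):
  p=proj(S,[446.5,-23,z]);print(z,(p-[250,110])*10)
im=cv2.imread('pics/sr15.png').astype(int).sum(2)
for r in range(144,168,2): print(r,im[r,274:288])
```

```text
118 [300.307 572.241]
180 [306.953 417.949]
220 [311.446 313.656]
144 [558 558 553 552 529 346 324 386 536 554 553 551 553 553]
146 [550 551 557 555 503 344 369 418 546 555 555 557 559 559]
148 [556 559 562 546 472 342 377 435 547 559 559 560 565 568]
150 [559 562 562 549 483 349 385 443 548 560 564 567 566 563]
152 [561 562 563 549 482 353 389 440 554 568 569 571 568 569]
154 [564 564 565 553 452 352 390 456 556 569 570 574 576 572]
156 [556 567 567 551 427 352 398 471 559 570 570 574 575 575]
158 [440 441 448 470 419 361 404 468 561 572 572 574 575 576]
160 [318 281 295 389 387 361 401 485 568 580 577 575 575 578]
162 [299 269 282 380 361 365 406 502 569 576 575 564 568 569]
164 [291 285 327 397 352 367 403 455 505 512 550 574 573 576]
166 [362 324 318 310 320 370 399 378 397 420 528 574 583 586]
```

```bash
python3 -m creep '[[[0.04,0,0],0,1],[[0.08,0,0],0,1],[[0.12,0,0],0,1],[[0.16,0,0],0,1],[[0.2,0,0],0,1],[[0.24,0,0],0,1],[[0.28,0,0],0,1],[[0.32,0,0],0,1],[[0.32,0,0],0,1],[[0.32,0,0],0,1]]'; python3 pk.py 16;  python3 - <<'E'
from h import *
s=cv2.imread('pics/sr16.png');cv2.imwrite('pics/s16c.png',cv2.resize(s[130:205,250:310],(600,750),interpolation=cv2.INTER_CUBIC)[150:])
E
```

```text
clock: 16.55
eef_pos: [446.6, -22.6, 193.3]
tool_rot: [-2.839, 1.571, 2.539]
force: [-0.6, 0.2, -0.3]
width: 13.1
t 16.55 pos [446.592 -22.567 193.273] F [-0.641  0.151 -0.326] w 13.1 q [ 0.35  0.44 -0.5   2.09  0.33  0.68  0.3 ]
tool x [-0.  0. -1.] y [ 0.786  0.618 -0.   ] z [ 0.618 -0.786 -0.   ]
shift units [-0.537  0.002 -0.003]
jaw 38.17 turn deg -0.03 units -0.001
```

View pics/w16c.png

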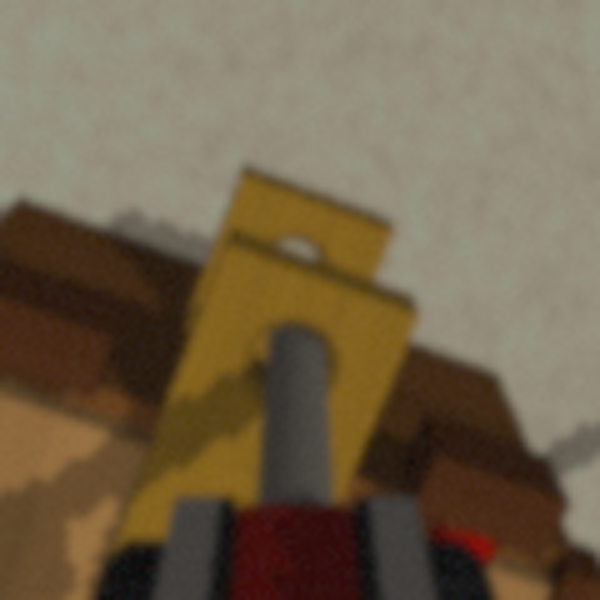

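View pics/s16c.png

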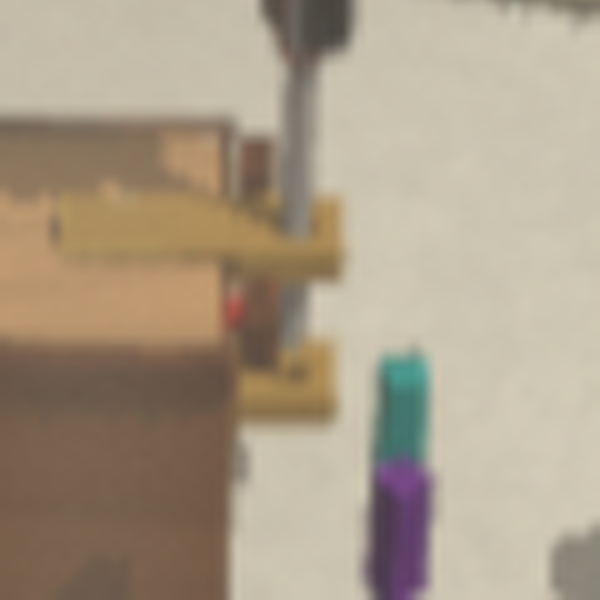

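```bash
python3 -m creep '[[[0.02,0.006,-0.003],0,1],[[0.04,0.006,-0.003],0,1],[[0.07,0.006,-0.003],0,1],[[0.1,0.006,-0.003],0,1],[[0.13,0.006,-0.003],0,1],[[0.13,0.006,-0.003],0,1]]'; python3 pk.py 17;  python3 - <<'E'
from h import *
s=cv2.imread('pics/sr17.png');cv2.imwrite('pics/s17c.png',cv2.resize(s[130:205,250:310],(600,750),interpolation=cv2.INTER_CUBIC)[150:])
E
```

```text
clock: 17.25
eef_pos: [446.6, -22.0, 179.9]
tool_rot: [-2.411, 1.57, 2.968]
force: [-0.7, -0.3, -0.9]
width: 13.2
t 17.25 pos [446.603 -21.97  179.866] F [-0.729 -0.322 -0.938] w 13.2 q [ 0.34  0.46 -0.48  2.11  0.35  0.65  0.28]
tool x [-0.001  0.    -1.   ] y [ 0.786  0.618 -0.001] z [ 0.618 -0.786 -0.001]
shift units [-0.671 -0.003  0.001]
jaw 38.17 turn deg -0.03 units -0.001
```

View pics/s17c.png

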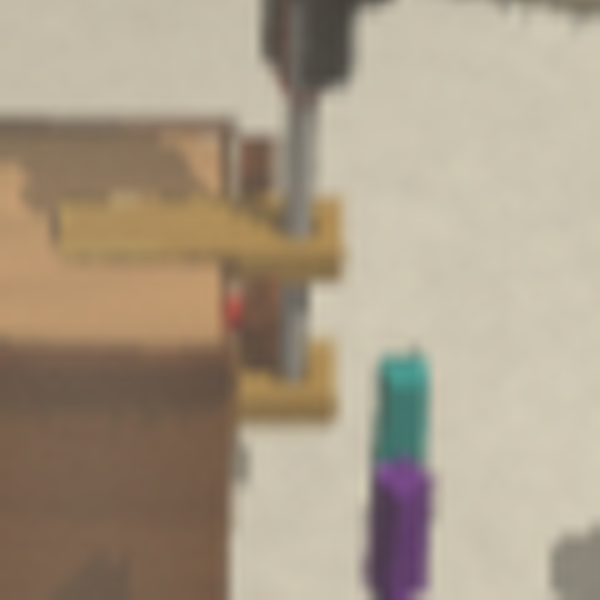

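View pics/w17c.png

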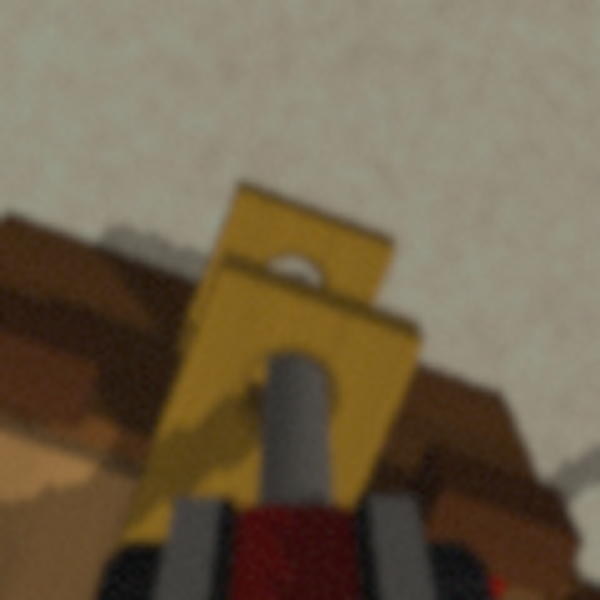

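```bash
python3 -m creep '[[[0,0.008,0.004],0,1],[[0.02,0.008,0.004],0,1],[[0.04,0.008,0.004],0,1],[[0.06,0.008,0.004],0,1],[[0.06,0.008,0.004],0,1]]'; python3 pk.py 18
```

```text
clock: 17.85
eef_pos: [447.2, -22.0, 173.9]
tool_rot: [-2.027, 1.57, -2.932]
force: [-2.2, -0.9, -2.5]
width: 13.5
t 17.85 pos [447.246 -22.015 173.92 ] F [-2.222 -0.93  -2.549] w 13.5 q [ 0.33  0.47 -0.48  2.11  0.36  0.64  0.27]
tool x [-0.001 -0.    -1.   ] y [ 0.786  0.618 -0.001] z [ 0.618 -0.786 -0.001]
shift units [-0.731 -0.008 -0.004]
jaw 38.16 turn deg -0.04 units -0.001
```

View pics/w18c.png

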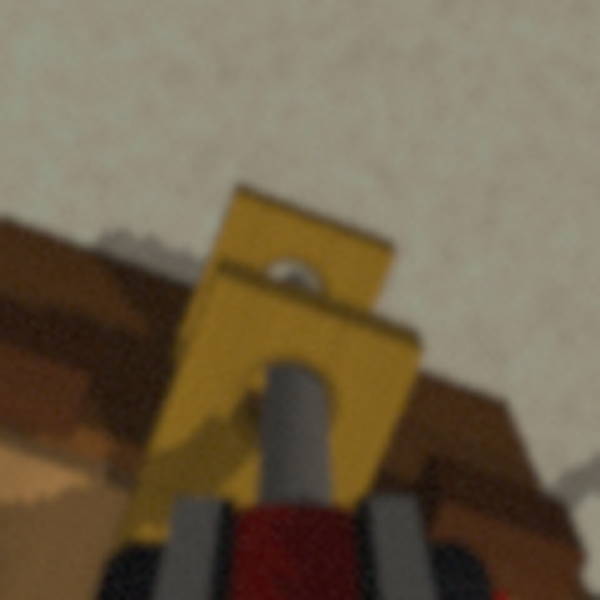

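```bash
python3 -m creep '[[[0,-0.006,0],0,1],[[0,-0.006,0],0,1],[[0,-0.006,0],0,1]]'; python3 pk.py 19
python3 - <<'E'
import cv2
a=cv2.imread('pics/wr19.png')[165:235,230:290];cv2.imwrite('pics/w19z.png',cv2.resize(a,None,fx=8,fy=8,interpolation=cv2.INTER_CUBIC))
E
```

```text
clock: 18.25
eef_pos: [447.2, -22.2, 174.3]
tool_rot: [3.108, 1.571, 2.203]
force: [-2.2, -0.6, -2.6]
width: 13.2
t 18.25 pos [447.203 -22.162 174.31 ] F [-2.205 -0.624 -2.605] w 13.2 q [ 0.33  0.47 -0.48  2.11  0.36  0.64  0.27]
tool x [-0.  0. -1.] y [0.786 0.618 0.   ] z [ 0.618 -0.786 -0.   ]
shift units [-0.727 -0.006 -0.004]
jaw 38.16 turn deg -0.04 units -0.001
```

View pics/w19z.png

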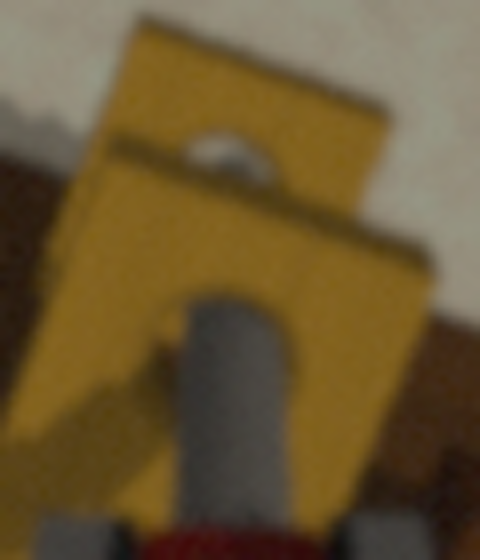

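```bash
python3 -m creep '[[[0,-0.004,0.003],0,1],[[0.02,-0.004,0.003],0,1],[[0.04,-0.004,0.003],0,1],[[0.04,-0.004,0.003],0,1],[[0.04,-0.004,0.003],0,1]]'; python3 pk.py 20
python3 - <<'E'
import cv2
a=cv2.imread('pics/wr20.png')[165:235,230:290];cv2.imwrite('pics/w20z.png',cv2.resize(a,None,fx=8,fy=8,interpolation=cv2.INTER_CUBIC))
E
```

```text
clock: 18.85
eef_pos: [447.3, -22.7, 170.2]
tool_rot: [1.144, 1.571, 0.239]
force: [-0.6, -0.4, -1.8]
width: 13.1
t 18.85 pos [447.294 -22.733 170.221] F [-0.627 -0.405 -1.812] w 13.1 q [ 0.33  0.48 -0.47  2.12  0.36  0.63  0.27]
tool x [ 0.  0. -1.] y [0.786 0.618 0.   ] z [ 0.618 -0.786  0.   ]
shift units [-0.768 -0.003 -0.009]
jaw 38.16 turn deg -0.04 units -0.001
```

View pics/w20z.png

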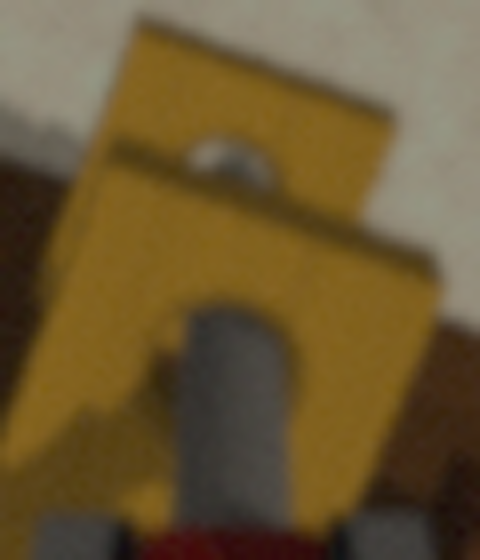

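```bash
python3 -m creep '[[[0.02,0,0],0,1],[[0.04,0,0],0,1],[[0.06,0,0],0,1],[[0.08,0,0],0,1],[[0.1,0,0],0,1],[[0.1,0,0],0,1],[[0.1,0,0],0,1]]'; python3 pk.py 21
python3 - <<'E'
import cv2
a=cv2.imread('pics/wr21.png')[165:235,230:290];cv2.imwrite('pics/w21z.png',cv2.resize(a,None,fx=8,fy=8,interpolation=cv2.INTER_CUBIC))
E
```

```text
clock: 19.65
eef_pos: [447.2, -22.6, 160.2]
tool_rot: [2.24, 1.571, 1.335]
force: [-0.7, 0.1, -1.3]
width: 13.4
t 19.65 pos [447.202 -22.588 160.225] F [-0.725  0.051 -1.302] w 13.4 q [ 0.32  0.49 -0.46  2.13  0.38  0.6   0.25]
tool x [ 0.  0. -1.] y [0.786 0.618 0.   ] z [ 0.618 -0.786 -0.   ]
shift units [-0.868 -0.003 -0.007]
jaw 38.17 turn deg -0.03 units -0.001
```

View pics/w21z.png

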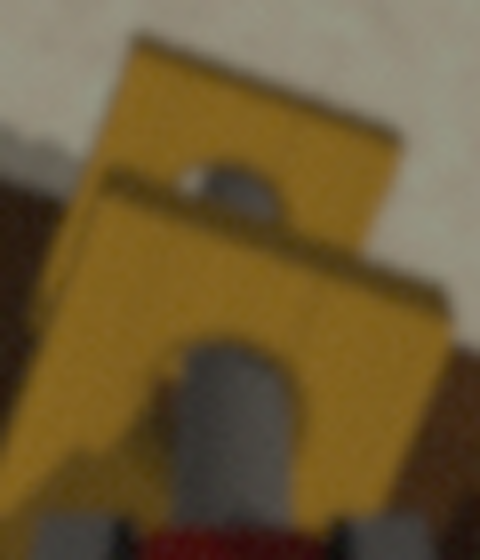

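```bash
python3 -m creep '[[[0,-0.003,0.006],0,1],[[0.02,-0.003,0.006],0,1],[[0.04,-0.003,0.006],0,1],[[0.06,-0.003,0.006],0,1],[[0.08,-0.003,0.006],0,1],[[0.09,-0.003,0.006],0,1],[[0.09,-0.003,0.006],0,1],[[0.09,-0.003,0.006],0,1]]'; python3 pk.py 22
python3 - <<'E'
import cv2
a=cv2.imread('pics/wr22.png')[165:235,230:290];a=cv2.resize(a,None,fx=8,fy=8,interpolation=cv2.INTER_CUBIC)
s=cv2.imread('pics/sr22.png')[145:201,250:290];s=cv2.resize(s,(400,560),interpolation=cv2.INTER_CUBIC)
cv2.imwrite('pics/w22z.png',cv2.hconcat([a[:560],s])[:, :800])
E
```

```text
clock: 20.55
eef_pos: [447.3, -23.4, 151.2]
tool_rot: [-2.663, 1.571, 2.716]
force: [-1.2, -0.2, -1.0]
width: 13.3
t 20.55 pos [447.259 -23.364 151.231] F [-1.19  -0.216 -1.026] w 13.3 q [ 0.31  0.51 -0.44  2.13  0.39  0.58  0.24]
tool x [-0.  0. -1.] y [ 0.786  0.618 -0.   ] z [ 0.618 -0.786 -0.   ]
shift units [-0.958  0.001 -0.014]
jaw 38.16 turn deg -0.04 units -0.001
```

View pics/w22z.png

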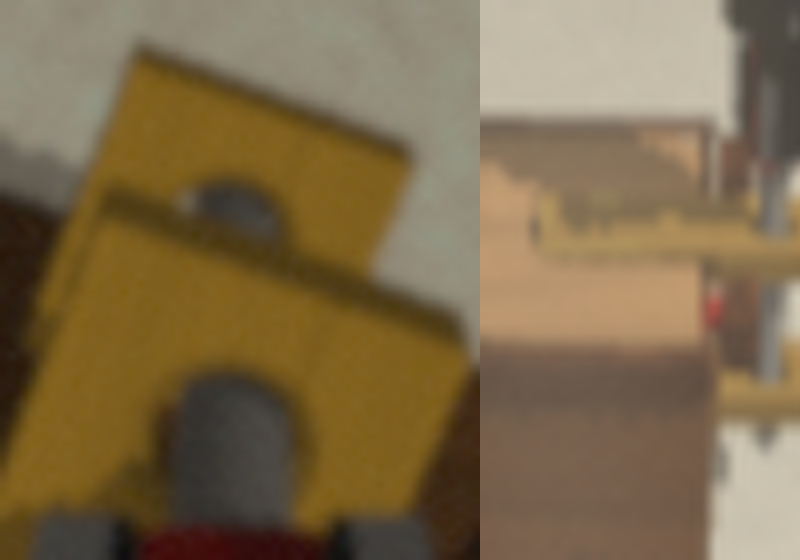

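```bash
python3 -m creep '[[[0,0,0],0,1],[[0,0,0],0,1],[[0,0,0],0,1],[[0,0,0],0,1],[[0,0,0],0,1]]'; python3 pk.py 23
python3 - <<'E'
from h import *
S=cams.get_calibration('scene')
print([ (proj(S,[446.5,-23,z])).tolist() for z in (25,30,45)])
s=cv2.imread('pics/sr23.png')[155:205,255:295];cv2.imwrite('pics/s23z.png',cv2.resize(s,None,fx=12,fy=12,interpolation=cv2.INTER_CUBIC))
t=cams.get_image('top');cv2.imwrite('pics/top23.png',cv2.resize(t[50:280,90:420],None,fx=2.4,fy=2.4))
E
```

```text
clock: 21.15
eef_pos: [447.2, -23.3, 151.3]
tool_rot: [-1.933, 1.571, -2.838]
force: [-1.0, 0.5, -1.1]
width: 13.1
t 21.15 pos [447.239 -23.33  151.325] F [-1.04   0.451 -1.099] w 13.1 q [ 0.31  0.51 -0.44  2.13  0.39  0.58  0.24]
tool x [-0. -0. -1.] y [ 0.786  0.618 -0.   ] z [ 0.618 -0.786 -0.   ]
shift units [-0.957  0.001 -0.013]
jaw 38.16 turn deg -0.04 units -0.001
[[279.10007183213645, 188.8300360896546], [279.1482156463218, 187.71234276062555], [279.29389614243513, 184.33026509538595]]
```

View pics/s23z.png

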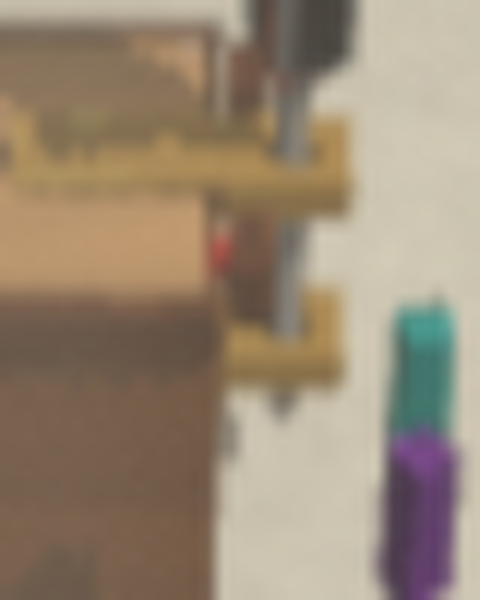

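View pics/top23.png

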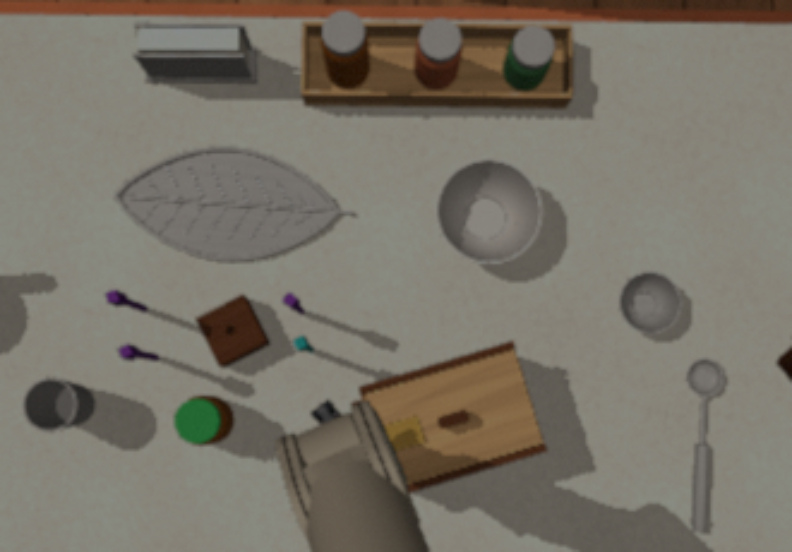

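```bash
python3 -c "
from cell import order,readout
print(order.finish_job())
s=readout.read_state();print(s['clock'],s['force'],s['width'],s['eef_pos'])"
```

```text
the job is handed in; nothing more can be done
None
the job is handed in; nothing more can be done
```

The lid is home, the pin is through both eyes, and I handed the job in at about 21 s. I never got a verdict. A state read I tried right after hand-in returned nothing, so everything below is from before it.

- **Lid:** I pushed it closed by its knob until the tool stopped moving under a push of about 16 N. At the end the top camera shows the lid flush with the box.
- **Pin:** I gripped it by its red head, lifted it out of the stand and lowered it through both eyes in small steps, re-centring it from the camera images.
- **Force while threading:** the highest wrist reading was about 3.5 N, with the sideways part about 2 N. It dropped after I shifted the pin slightly.
- **Final state:** the gripper is closed on the head (13.1 mm opening), still and upright, with wrist force about 1.5 N.
- **Tip height:** the tip is at about 25 mm above the table, roughly 20 mm below the lower eye. This comes from the tool height, and the scene image agrees to within about 3 mm.
- **Other tableware:** nothing appears moved in the last top image, going by eye.

**Disagreements:** the wrist and top cameras differed by about 3 mm in absolute position. Both gave the same offset from pin to eye, so I used that. The scene camera was too coarse to confirm the centring to the millimetre.

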